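Walk the vial block square onto the autosampler fence

ROBOT

A 6-joint arm with a two-finger parallel gripper is mounted at the origin on the work surface. World frame = base frame: x ahead of the robot, y to its left, z up, the work surface at z = 0. Lengths are in m, angles in rad, forces in N, time in s.
With the tool pointing down it reaches from about 0.325 to 0.925 m from the base axis. Payload 3.1 kg.
Tool frame: the origin (TCP) lies midway between the tips of the shut fingers; the grasp point (between the pads) lies 19 mm behind it; x points along the fingers, y is the direction in which the jaws open and shut, and the axes are right-handed (so a half turn about x gives the same grasp; the last joint's range is limited). The gripper opens to 85 mm and grips with 20 to 120 N. Pads are 22 mm wide; open, the fingers measure 114 mm over their backs; the gripper's body (76 mm by 85 mm) begins 54 mm behind the grasp point. The pads swing forward as they close: fully open they stand 13 mm farther back than shut.
Start: joints at [1.234, 0.217, 1.613, -0, 1.311, -0.112], TCP at [0.139, 0.609, 0.231] pointing down, gripper open.
Joint ranges: [-2.75, 2.75], [-0.78, 2.1], [0.31, 2.55], [-1.13, 4.27], [0.13, 2.63], [-2.58, 2.58]. Speed limits (rad/s): [2.79, 2.79, 3.14, 3.14, 3.14, 3.14].

INTERFACE

Orientations are given as a unit quaternion [x, y, z, w].
In Python, from rig import readout, capture, job, search_frame gives the robot as it stands. The module is installed in compiled form; this text tells all that it offers.
- The arm moves only by the tool arm_command, never from a script. Its argument "deltas" is a list of rows, each an object of numbers: "tx", "ty", "tz": the shift along the tool's x, y, z in cm; "spin": the turn about the tool's x in degrees; "claw": the gripper's target within -1 to 1 (shut at 1, half-way at 0, fully open at -1). A call has 1 to 12 rows; each row shifts and turns the commanded pose from where the row before left it, along the tool's axes as they then stand; what a row does not reach is not made up. A row lasts 1/10 s, in which the tool goes at most 50 mm and 8.59 degrees, less where a joint would pass 70% of its speed; a pose out of reach is approached as far as the arm can. A call is refused whole if a number of a shift passes 5 or a number of a turn 8.59, either way. A call with a gripper value outside its range is refused whole. The fingers move at their own pace and stop on an object; "grip_force" is the grip in N (left out, the last holds). Time passes only in rows, so rows that do not move let the fingers close. It gives the time, the measured TCP pose, the force and the opening at its end, in the units of the state.
- readout.observe(): the state, without advancing time (a new reading comes with each control period).
- capture(name): name is "scene" or "side" or "wrist"; returns a dict with "frame" (384x512x3 uint8, red, green, blue), "camera_matrix" (3x3 intrinsics, pixels), "k1" (the pictures are not rectified: a ray, as slopes to the right and down, at radius r is drawn at 1 + k1 r^2 times it, then the intrinsics apply), "rvec" (rotation vector, rad) and "tvec" (3), from world to camera coordinates, as OpenCV has them. Camera axes: x right, y down, z forward; pixel columns grow to the right and rows downward; lengths in m; the calibration is good to about 2 mm. A picture is of the moment at which its call begins. There is no depth.
- job.sign_off(): hands the job in, once; it reports no verdict.
Trained networks look in the newest picture that a camera, given by its name, has taken for a name from the list of things; names that differ only in an ending like _2 or _b are one class to them, and where a whole thing is asked for, a point or a joint stands for the part that bears it (a point fixed in the world has none). Each returns a list of dicts, best first, with "confidence" (0 to 1); they miss things now and then, are a little off and sometimes report something else, mostly with a low value. They report only what shows in the picture. A call takes as long as a camera call. They do not tell look-alikes from the thing itself.
- search_frame(query, camera): "location" ([row, column] in pixels, amid what is visible of it).
The state is a dict: "time_s": time; "joints": joint angles; "joint_vel": joint speeds; "joint_efforts": joint torques, N m; "position": TCP position; "tool_rot": TCP orientation; "contact_force": force on the tool from outside, world axes, zero at the start; "moment": the same for the moment, N m; "width": finger opening in m.
Only numpy, scipy, OpenCV 4.12 (cv2) and the standard library are available. Lean on these libraries where they do the work, as an engineer would, in place of code of your own. Each camera call takes 0.05 s, during which the arm holds its last target.

TASK

The heavy aluminium vial block stands askew on the autosampler deck. Walk it round and up to the fence by pushing its near face (the one with the temperature sensor) close to the corners with your fingertips: first the near-left corner, which trails, then the near-right one, and so on by turns until the blue-striped face lies flush against the fence, wholly on it. Only push: do not lift or tip the block, do not touch the vials or the sensor, leave the jars and the rinse bottle alone, and finish clear of everything.

Things in the scene. Friction and masses are not known exactly. Their poses are not given: they have to be found in the camera images.
- deck: Fixed dark-grey plate, 340 (x) by 400 (y) by 8 mm thick, place and yaw vary. Origin: centre of its underside, on the bench; +x towards the fence, +y left. Aluminium fence: inner flat face at x = +130 mm, y -130 to +130, 12 mm thick, 26 mm high above the plate. At x 150, y 160 mm, behind the fence, stands a probe column 196 mm high, its arm parked outward over a white rinse pot at y 250 mm.
- fence (a point): Point at the foot of the middle of the fence's inner face, on the deck's upper surface (deck x = 130 mm, y = 0, 8 mm above the bench). Axes as the deck.
- block: Loose aluminium block, 92 (x) by 130 (y) by 35 mm high on four white feet 3 mm high, 16 mm across, at x ±28, y ±40 mm; about 0.85 kg in all; slides under 3 to 8 N. Origin: centre of its underside (sole of the feet). The +x face, blue stripe, goes to the fence; the -x (near) face has the sensor. It starts turned 0.5 to 1.0 rad anticlockwise from square (seen from above), well short of the fence.
- near_left (a point): Corner of the block's near face at x = -46, y = +65 mm of the block, 19 mm above its underside: the corner that trails at the start. Pushed square to the near face 48 mm off its middle, the block turns about a point some 45 mm beyond its centre, to the other side (about 1 rad for each 95 mm of finger travel).
- near_right (a point): Corner of the near face at x = -46, y = -65 mm of the block, 19 mm above its underside.
- far_left (a point): Corner of the blue-striped face at x = +46, y = +65 mm of the block, 19 mm above its underside.
- far_right (a point): Corner of the blue-striped face at x = +46, y = -65 mm of the block, 19 mm above its underside.
- vials: The pink-capped vials seated in the top of the block (fixed in it); origin and axes are those of the block. Caps are 17 mm across and stand 12.5 mm above the block's top (47.5 mm above the deck); they begin 10 mm in from the near face. Not to be touched.
- sensor: Temperature sensor sticking straight out of the middle of the block's near face (fixed in it): brass gland and black plug, 17 mm thick at most, 32 mm long (block x from -46 to -78 mm, y = 0), axis 19 mm above the block's underside. Origin and axes are those of the block. Not to be touched.
- jar_white: Loose white jar with pink lid, 42 mm across, 46 mm high, standing on the deck at one side of the block. Origin at the centre of its underside. To be left alone.
- jar_amber: Loose amber jar with white lid, 42 mm across, 46 mm high, standing on the deck at the other side. Origin at the centre of its underside. To be left alone.
- rinse_bottle: Loose white bottle with blue cap, 56 mm across, 110 mm high, standing on the bench to the right of the deck. Origin at the centre of its underside. To be left alone.
Things that resemble listed ones, but are neither listed nor needed, are in the scene too. Of the things that look like the block, the smallest one is meant.

How it is judged:
On the way, in this order (a step that is already met when the one before it is completed fails the run):
1. the fingers push on the block's near face towards its left corner (contact force between the fingers and block above 0.5 N and y of the grasp point in the frame of block above 0.03 m and x of the grasp point in the frame of block below -0.025 m), for 0.1 s.
2. then the fingers push on the block's near face towards its right corner (contact force between the fingers and block above 0.5 N and y of the grasp point in the frame of block below -0.03 m and x of the grasp point in the frame of block below -0.025 m), for 0.1 s.
At the end, for the whole second after the job is handed in: Both corners of the blue-striped face are within 3 mm of the fence's inner face and within the fence's length, with the block flat on the deck and at rest (x of each of far_left, far_right in the frame of deck above 0.127 m and y of far_left in the frame of deck below 0.13 m and y of far_right in the frame of deck above -0.13 m and x of near_left in the frame of deck below 0.06 m and z of block in the frame of deck below 0.011 m and angle between block's own z axis and vertical below 0.04 rad and linear speed of block below 0.01 m/s); the robot touches nothing.
It fails at once if the block is lifted (5 mm) or tipped (z of block in the frame of deck above 0.013 m or angle between block's own z axis and vertical above 0.1 rad).
It fails at once if the robot touches the vials or the sensor (contact force between any of the fingers, the arm and vials above 0.5 N or contact force between any of the fingers, the arm and sensor above 0.5 N).
It fails at once if a jar or the rinse bottle is moved or tipped (distance of any of jar_white, jar_amber, rinse_bottle from where it was at the start of the episode above 0.012 m or angle between any of jar_white, jar_amber, rinse_bottle's own z axis and vertical above 0.3 rad).
It also fails if it takes over 64 s, if anything falls off the work surface, if the arm or the gripper's body presses on something with over 40 N, if the wrist force passes 120 N, or if a joint passes its speed limit or range.

## Working session

There is one attempt and no reset: what is moved stays moved. The work goes in short steps, Python scripts to look and compute and a tool call to move; the robot and the scene stay as the last step left them, time stands still between calls to the robot, and variables do not carry over. Pictures are saved under pics/ and viewed, and the job is handed in when it is done.

Besides the shell and the picture viewer there is one more tool, called after ">>>" as name(argument=value, ...) on one line, values as JSON. arm_command: Moves the arm, as the interface text tells. Its arguments: {"type":"object","properties":{"deltas":{"type":"array"},"grip_force":{"type":"number"}},"required":["deltas"]}

```bash
mkdir -p pics
python3 - <<'E'
from rig import readout, capture, search_frame
import cv2,numpy as np,pickle
print(readout.observe())
for c in ["scene","side","wrist"]:
    d=capture(c); cv2.imwrite(f"pics/{c}0.png",d["frame"][:,:,::-1]); pickle.dump(d,open(f"{c}0.pkl","wb"))
    print(c,d["camera_matrix"].tolist(),d["k1"],np.ravel(d["rvec"]),np.ravel(d["tvec"]))
    for q in ["block","fence","near_left","near_right","far_left","far_right","sensor","jar_white","jar_amber","rinse_bottle","deck"]:
        print(q,[([round(v) for v in r["location"]],round(r["confidence"],2)) for r in search_frame(q,c)])
E
```

```text
{'time_s': 0.0, 'joints': array([ 1.23382641e+00,  2.17790347e-01,  1.61492111e+00, -2.76898739e-05,
        1.31131624e+00, -1.12194138e-01]), 'joint_vel': array([-0.00058244,  0.00181877,  0.00147184, -0.00087601, -0.00036891,
        0.00040406]), 'joint_efforts': array([ 1.38703908e-03, -3.96832323e+01, -3.03862274e+01,  1.26212881e-04,
        9.38836456e-03, -2.71646833e-06]), 'position': array([0.13901549, 0.60850459, 0.22995264]), 'tool_rot': array([ 0.07845907,  0.702828  , -0.08014189,  0.70246299]), 'contact_force': array([-0.59598904, -0.14767476,  0.24907772]), 'moment': array([-0.03709646,  0.03179298, -0.02374766]), 'width': 0.08537742394120795}
scene [[444.7599082484773, 0.0, 259.7327329512116], [0.0, 444.7599082484773, 191.3599788831936], [0.0, 0.0, 1.0]] -0.11591316795425312 [ 2.2898428   0.87060153 -0.35304228] [-0.29796759 -0.21162248  1.32713438]
block [([226, 297], 0.97), ([218, 96], 0.84), ([116, 344], 0.56)]
fence [([252, 300], 0.96)]
near_left [([224, 297], 0.94), ([219, 94], 0.79), ([183, 336], 0.68)]
near_right [([219, 96], 0.94), ([225, 297], 0.58), ([118,
[... 851 characters left out ...]
 0.83), ([193, 296], 0.68)]
far_right [([302, 216], 0.92), ([151, 216], 0.83), ([190, 296], 0.68)]
sensor [([271, 202], 0.61)]
jar_white [([169, 270], 0.53), ([192, 295], 0.41)]
jar_amber [([210, 350], 0.75), ([206, 299], 0.64)]
rinse_bottle [([272, 316], 0.82)]
deck [([204, 299], 0.57)]
wrist [[331.52375447581557, 0.0, 258.2575500557614], [0.0, 331.52375447581557, 193.43858574361724], [0.0, 0.0, 1.0]] -0.060162625588377754 [-2.28419319 -1.82059005 -0.24585412] [-0.62430778 -0.0349087   0.37883773]
block [([378, 71], 0.56)]
fence []
near_left [([379, 69], 0.89)]
near_right [([377, 72], 0.9)]
far_left [([379, 69], 0.69)]
far_right []
sensor []
jar_white []
jar_amber []
rinse_bottle []
deck []
```

View pics/scene0.png

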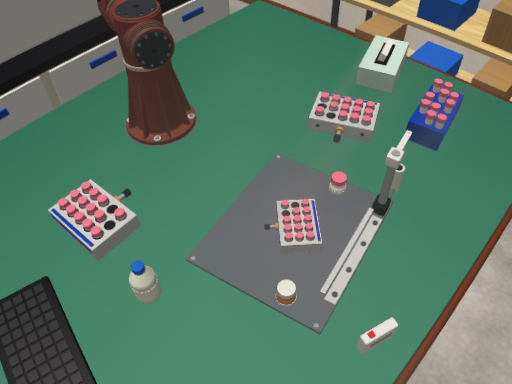

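View pics/side0.png

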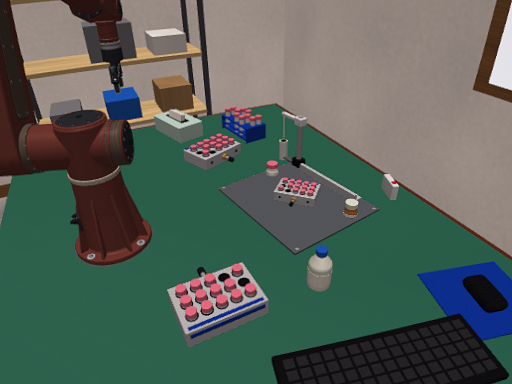

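Run:
```python
import cv2
a=cv2.imread("pics/scene0.png"); cv2.imwrite("pics/scene0c.png",cv2.resize(a[150:330,200:400],None,fx=4,fy=3.33*1.2*0.83,interpolation=cv2.INTER_CUBIC))
a=cv2.imread("pics/side0.png"); cv2.imwrite("pics/side0c.png",cv2.resize(a[130:260,200:400],None,fx=4,fy=4,interpolation=cv2.INTER_CUBIC))
```

```text
(no output)
```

View pics/scene0c.png

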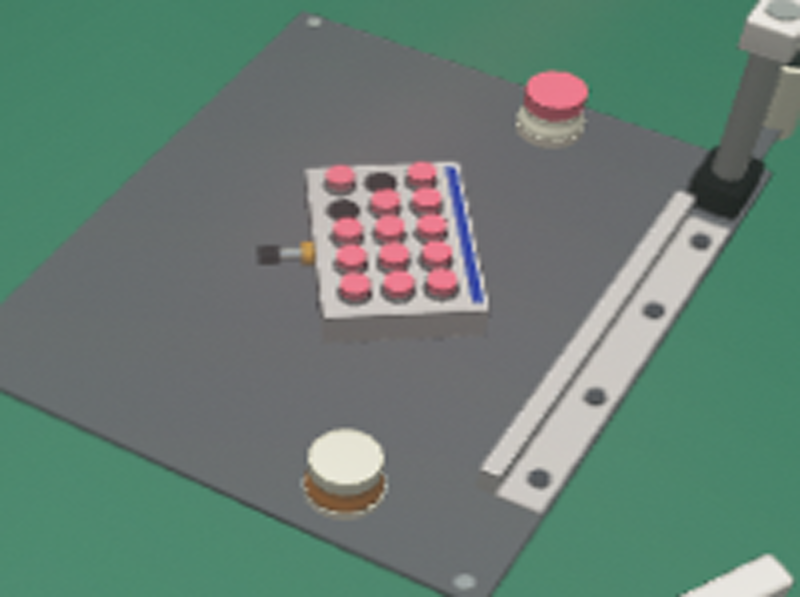

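View pics/side0c.png

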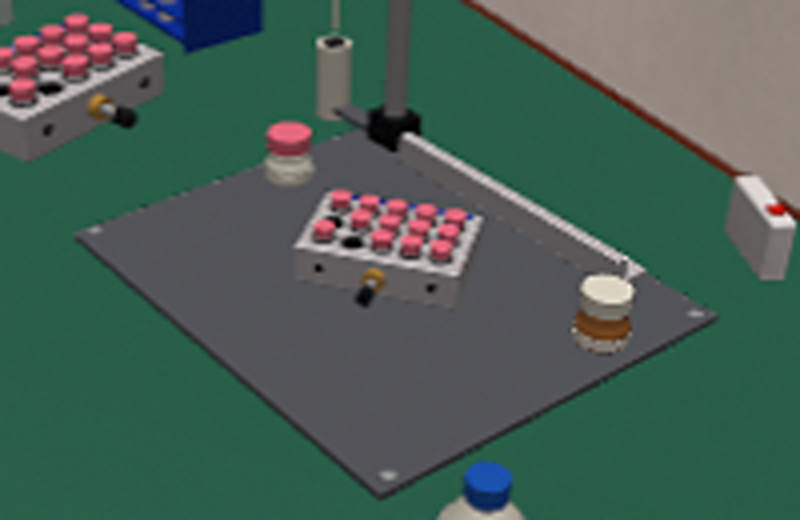

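Three block look-alikes (scene picture, row/col): (226,297) on the deck, (116,344) behind it and (218,96) at the right front, plus the blue rack at (112,437). The one on the deck is the smallest: it shows a blue stripe on the fence side and the sensor at (226,272). I'll measure it by rectifying the pictures to known height planes.

```bash
cat > h.py <<'E'
import numpy as np,cv2,pickle
def dist(d): return np.array([d["k1"],0,0,0,0.])
def proj(d,P):
    p,_=cv2.projectPoints(np.asarray(P,float).reshape(-1,1,3),np.ravel(d["rvec"]),np.ravel(d["tvec"]),d["camera_matrix"],dist(d)); return p.reshape(-1,2)
def ray2z(d,uv,z):
    n=cv2.undistortPointsIter(np.asarray(uv,float).reshape(-1,1,2),d["camera_matrix"],dist(d),None,None,(3,100,1e-10)).reshape(-1,2)
    R=cv2.Rodrigues(np.ravel(d["rvec"]))[0]; C=-R.T@np.ravel(d["tvec"])
    r=np.c_[n,np.ones(len(n))]@R
    return C+r*((z-C[2])/r[:,2])[:,None]
def top(d,z,x0,x1,y0,y1,s): # s m/px ; rows: x decreasing downward, cols: y decreasing rightwards
    xs=np.arange(x1,x0,-s); ys=np.arange(y1,y0,-s)
    X,Y=np.meshgrid(xs,ys,indexing="ij")
    uv=proj(d,np.c_[X.ravel(),Y.ravel(),np.full(X.size,z)]).astype(np.float32)
    im=cv2.remap(d["frame"][:,:,::-1].copy(),uv[:,0].reshape(X.shape),uv[:,1].reshape(X.shape),cv2.INTER_CUBIC)
    return im
def tf(pose,P):
    x,y,t=pose; P=np.asarray(P,float); c,s=np.cos(t),np.sin(t)
    return np.c_[x+c*P[:,0]-s*P[:,1],y+s*P[:,0]+c*P[:,1],P[:,2]]
E
python3 - <<'E'
from h import *
d=pickle.load(open("scene0.pkl","rb"));e=pickle.load(open("side0.pkl","rb"))
g=ray2z(d,[[278,156],[192,259],[318,329]],.008);print(g)
print(ray2z(d,[[297,226],[339,183],[285,292],[144,280]],.03))
print(ray2z(e,[[297,190],[270,169],[350,210],[318,272]],.03))
E
```

```text
[[ 0.37005552  0.10883659  0.008     ]
 [ 0.43935304 -0.26908574  0.008     ]
 [ 0.75176295 -0.2147782   0.008     ]]
[[ 0.56734277 -0.05554938  0.03      ]
 [ 0.56225946  0.11789627  0.03      ]
 [ 0.65573343 -0.20393522  0.03      ]
 [ 0.41452115 -0.38129516  0.03      ]]
[[ 0.5668056  -0.0455419   0.03      ]
 [ 0.55162018  0.11656758  0.03      ]
 [ 0.6511021  -0.21033568  0.03      ]
 [ 0.4280168  -0.38094207  0.03      ]]
```

Run:
```python
from h import *
d=pickle.load(open("scene0.pkl","rb"));e=pickle.load(open("side0.pkl","rb"))
# 1mm/px: x 0.34..0.80, y -0.30..0.20 ; upscaled
for n,c in (("scene",d),("side",e)):
  for z in (.008,.046):
    im=top(c,z,.33,.79,-.30,.2,.001)
    for k in range(0,500,50): cv2.line(im,(k,0),(k,4),(0,255,255),1); cv2.line(im,(0,k),(4,k),(0,255,255),1)
    cv2.imwrite(f"pics/top_{n}_{int(z*1000)}.png",im)
```

```text
(no output)
```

View pics/top_scene_8.png

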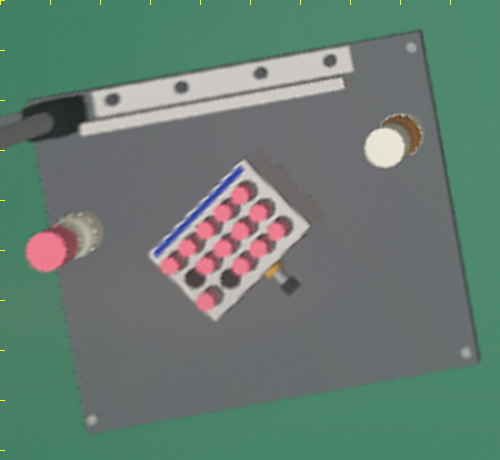

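View pics/top_scene_46.png

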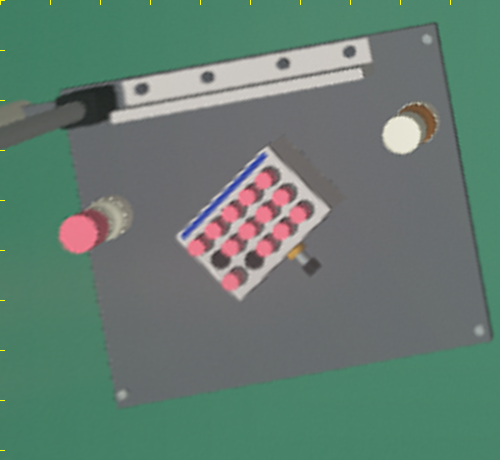

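View pics/top_side_46.png

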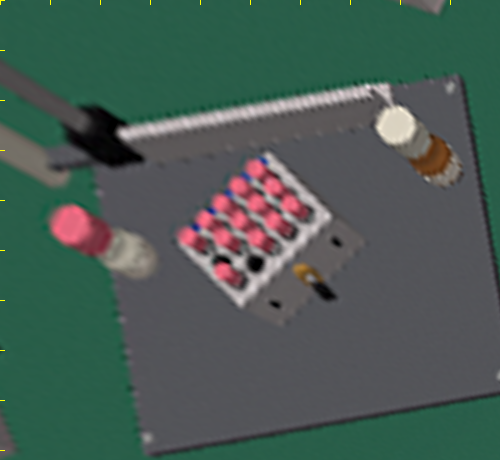

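View pics/top_side_8.png

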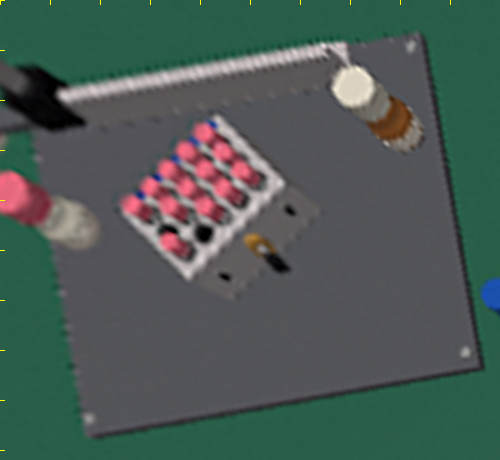

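```bash
cat >> h.py <<'E'
from scipy.spatial.transform import Rotation as Ro
from scipy.optimize import least_squares
DECK=(.557,-.055,.176)
def toolst():
    from rig import readout
    s=readout.observe(); R=Ro.from_quat(s["tool_rot"]).as_matrix(); return s,R
def plan(target_xyz,yaw_y):
    """deltas (cm, tool axes now) and spin deg to bring TCP to xyz and tool y to world angle yaw_y (mod pi)"""
    s,R=toolst(); dp=R.T@(np.array(target_xyz)-s["position"])*100
    a=np.arctan2(R[1,1],R[0,1]); d=(yaw_y-a+np.pi/2)%np.pi-np.pi/2
    # tool x is down => spin about x positive = world yaw negative
    print("tcp",s["position"].round(4),"tooly yaw",round(a,4),"t=",round(s["time_s"],2)); print("delta cm xyz",dp.round(2),"spin deg",round(-np.degrees(d),2), "x axis",R[:,0].round(3))
def world_from(pose,p): return tf(pose,[[p[0],p[1],0]])[0,:2]
E
python3 - <<'E'
from h import *
s,R=toolst();print(R.round(3),s["joints"].round(3))
B=(.564,-.055,.775)
p=world_from(B,(-.082,.046));print(p)
plan([*p,.16],B[2]+np.pi/2)
print(ray2z(pickle.load(open("scene0.pkl","rb")),[[300,252]],.008))
# deck & fence check
d=pickle.load(open("scene0.pkl","rb"))
im=d["frame"][:,:,::-1].copy()
for D in [DECK]:
  for P in ([130,130,34],[130,-130,34],[130,130,8],[130,-130,8],[170,-200,8],[-170,-200,8],[-170,200,8],[170,200,8]):
    q=proj(d,tf(D,[np.array(P)/1000]))[0]; cv2.drawMarker(im,tuple(int(round(v)) for v in q),(0,255,0),0,7)
for P in ([46,65,38],[46,-65,38],[-46,65,38],[-46,-65,38]):
    P=np.array(P)/1000;P[2]+=.008
    q=proj(d,tf(B,[P]))[0]; cv2.drawMarker(im,tuple(int(round(v)) for v in q),(0,255,255),0,5)
cv2.imwrite("pics/ov0.png",cv2.resize(im[140:340,170:420],None,fx=3,fy=3))
E
```

```text
[[-0.     0.223  0.975]
 [-0.     0.975 -0.223]
 [-1.    -0.    -0.   ]] [ 1.234  0.217  1.613  0.     1.311 -0.112]
[ 0.47323054 -0.07951335]
tcp [0.1393 0.6093 0.2313] tooly yaw 1.346 t= 1.8
delta cm xyz [  7.13 -59.7   47.91] spin deg -57.28 x axis [-0. -0. -1.]
[[ 0.60888488 -0.09458684  0.008     ]]
```

View pics/ov0.png

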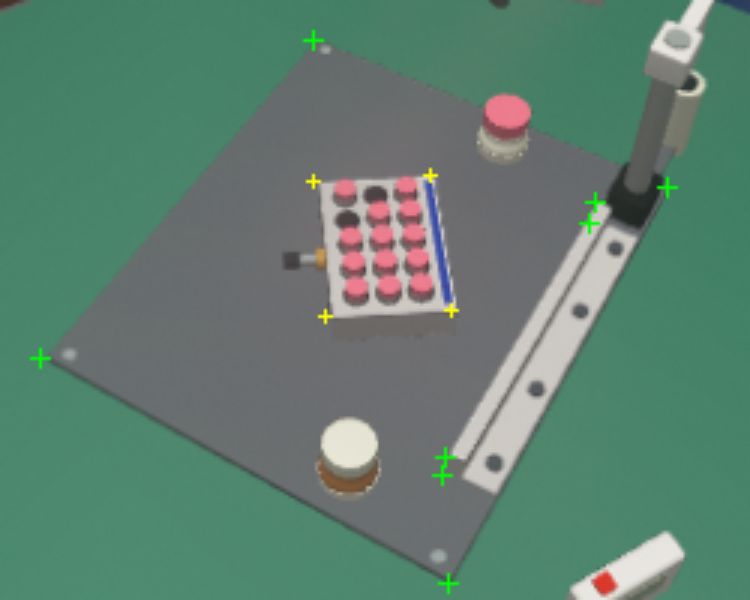

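>>> arm_command(deltas=[{"tx":-0.4,"ty":-3.5,"tz":2.8,"claw":-1},{"tx":-0.4,"ty":-3.5,"tz":2.8},{"tx":-0.4,"ty":-3.5,"tz":2.8},{"tx":-0.4,"ty":-3.5,"tz":2.8},{"tx":-0.4,"ty":-3.5,"tz":2.8},{"tx":-0.4,"ty":-3.5,"tz":2.8},{"tx":-0.4,"ty":-3.5,"tz":2.8},{"tx":-0.4,"ty":-3.5,"tz":2.8},{"tx":-0.4,"ty":-3.5,"tz":2.8},{"tx":-0.4,"ty":-3.5,"tz":2.8},{"tx":-0.4,"ty":-3.5,"tz":2.8},{"tx":-0.4,"ty":-3.5,"tz":2.8}])

```text
invalid input
```

>>> arm_command(deltas=[{"tx":-0.4,"ty":-3.5,"tz":2.8},{"tx":-0.4,"ty":-3.5,"tz":2.8},{"tx":-0.4,"ty":-3.5,"tz":2.8},{"spin":-8.5},{"spin":-8.5},{"spin":-8.5},{"spin":-8.5},{"spin":-8.5},{"spin":-8.5},{"spin":-6.3},{}])

```text
invalid input
```

Run:
```python
from h import *
from rig import capture
for c in ("wrist","scene"):
  d=capture(c); pickle.dump(d,open(c+"1.pkl","wb")); cv2.imwrite(f"pics/{c}1.png",d["frame"][:,:,::-1])
plan([.473,-.08,.16],.775+np.pi/2)
```

```text
tcp [0.1393 0.6093 0.2313] tooly yaw 1.346 t= 1.9
delta cm xyz [  7.13 -59.76  47.9 ] spin deg -57.29 x axis [ 0.  0. -1.]
```

View pics/wrist1.png

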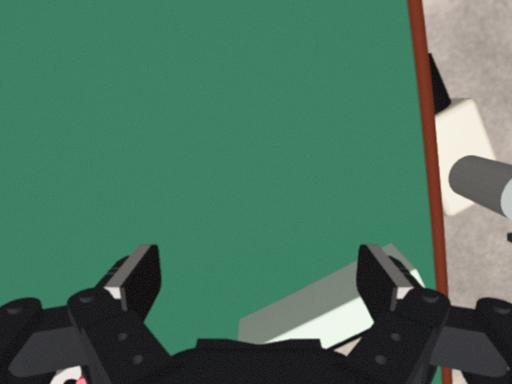

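>>> arm_command(deltas=[{"tx":-0.4,"ty":-3.5,"tz":2.8,"spin":0,"claw":-1},{"tx":-0.4,"ty":-3.5,"tz":2.8,"spin":0,"claw":-1},{"tx":-0.4,"ty":-3.5,"tz":2.8,"spin":0,"claw":-1},{"tx":-0.4,"ty":-3.5,"tz":2.8,"spin":0,"claw":-1},{"tx":-0.4,"ty":-3.5,"tz":2.8,"spin":0,"claw":-1},{"tx":-0.4,"ty":-3.5,"tz":2.8,"spin":0,"claw":-1},{"tx":-0.4,"ty":-3.5,"tz":2.8,"spin":0,"claw":-1},{"tx":-0.4,"ty":-3.5,"tz":2.8,"spin":0,"claw":-1},{"tx":-0.4,"ty":-3.5,"tz":2.8,"spin":0,"claw":-1},{"tx":-0.4,"ty":-3.5,"tz":2.8,"spin":0,"claw":-1},{"tx":-0.4,"ty":-3.5,"tz":2.8,"spin":0,"claw":-1},{"tx":-0.4,"ty":-3.5,"tz":2.8,"spin":0,"claw":-1}])

```text
time_s: 3.1
position: [0.3737, 0.1233, 0.2799]
tool_rot: [0.079, 0.702, -0.079, 0.703]
contact_force: [1.5, -0.1, -1.5]
width: 0.0854
```

>>> arm_command(deltas=[{"tx":-0.4,"ty":-3.5,"tz":2.8,"spin":0,"claw":-1},{"tx":-0.4,"ty":-3.5,"tz":2.8,"spin":0,"claw":-1},{"tx":-0.4,"ty":-3.5,"tz":2.8,"spin":0,"claw":-1},{"tx":0,"ty":0,"tz":0,"spin":-8.5,"claw":1},{"tx":0,"ty":0,"tz":0,"spin":-8.5,"claw":1},{"tx":0,"ty":0,"tz":0,"spin":-8.5,"claw":1},{"tx":0,"ty":0,"tz":0,"spin":-8.5,"claw":1},{"tx":0,"ty":0,"tz":0,"spin":-8.5,"claw":1},{"tx":0,"ty":0,"tz":0,"spin":-8.5,"claw":1},{"tx":0,"ty":0,"tz":0,"spin":-6.3,"claw":1},{"tx":0,"ty":0,"tz":0,"spin":0,"claw":1}])

```text
time_s: 4.2
position: [0.4317, 0.0039, 0.2914]
tool_rot: [-0.267, 0.655, 0.267, 0.655]
contact_force: [1.0, -0.7, 0.5]
width: -0.0001
```

Run:
```python
from h import *
from rig import capture
for c in ("wrist","scene"):
  d=capture(c); pickle.dump(d,open(c+"1.pkl","wb")); cv2.imwrite(f"pics/{c}1.png",d["frame"][:,:,::-1])
plan([.473,-.08,.16],.775+np.pi/2)
d=pickle.load(open("wrist1.pkl","rb"));R=cv2.Rodrigues(np.ravel(d["rvec"]))[0];s,T=toolst()
C=-R.T@np.ravel(d["tvec"]);print("cam",C,"in tool",T.T@(C-s["position"]),(T.T@R.T).round(2))
```

```text
tcp [0.4317 0.0039 0.2914] tooly yaw 2.3438 t= 4.3
delta cm xyz [13.14 -8.88 -2.9 ] spin deg -0.12 x axis [ 0. -0. -1.]
cam [ 0.38383769 -0.04376133  0.43438356] in tool [-0.14297784 -0.0007121  -0.06751131] [[ 0.   -0.27  0.96]
 [ 1.    0.    0.  ]
 [-0.    0.96  0.27]]
```

View pics/wrist1.png

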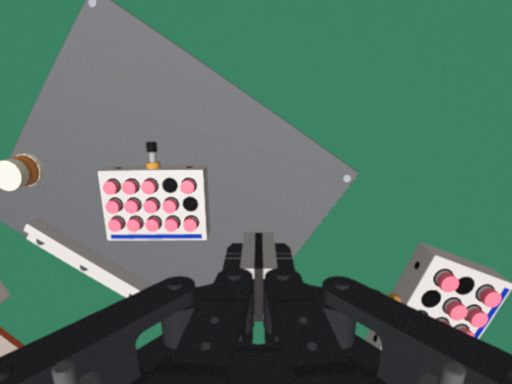

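Run:
```python
from h import *
d=pickle.load(open("wrist1.pkl","rb"))
B=(.564,-.055,.775)
def ov(d,B,D,fn,crop,f):
    im=d["frame"][:,:,::-1].copy(); x0,y0,x1,y1=crop
    im=cv2.resize(im[y0:y1,x0:x1],None,fx=f,fy=f,interpolation=cv2.INTER_CUBIC)
    def mk(P,c):
        for q in proj(d,P): cv2.drawMarker(im,tuple(int(round(v)) for v in ((q-[x0,y0]+.5)*f-.5)),c,0,9)
    mk(tf(D,np.array([[130,130,34],[130,-130,34],[170,-200,8],[-170,-200,8],[-170,200,8]])/1e3),(0,255,0))
    mk(tf(B,np.array([[46,65,46],[46,-65,46],[-46,65,46],[-46,-65,46]])/1e3),(0,255,255))
    cv2.imwrite(fn,im)
ov(d,B,DECK,"pics/w1ov.png",(0,0,380,300),2)
```

```text
(no output)
```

View pics/w1ov.png

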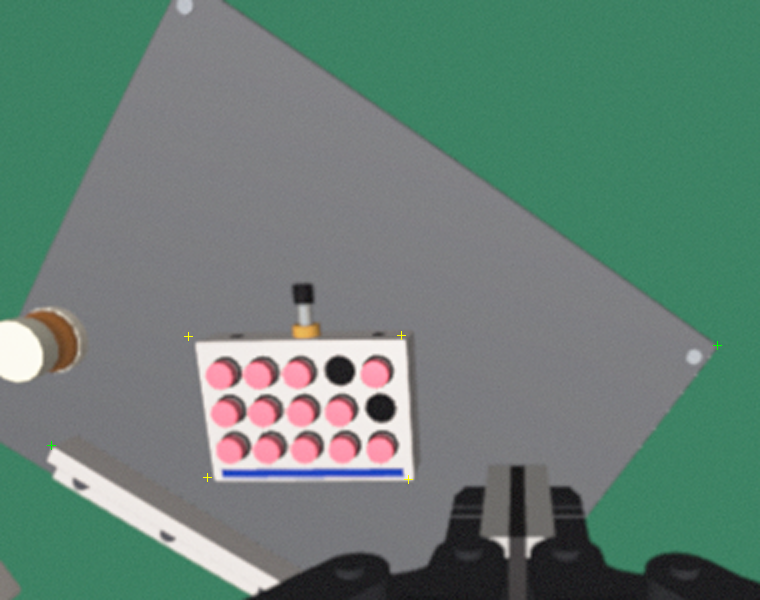

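```bash
cat >> h.py <<'E'
def fit(obs,x0):
    """obs: list of (cam dict, uv Nx2, model pts Nx3 with world z)"""
    def f(p): return np.concatenate([(proj(d,tf(p,M))-uv).ravel() for d,uv,M in obs])
    r=least_squares(f,x0,loss="soft_l1",x_scale=[.01,.01,.05]); return r.x,f(r.x)
def pk(l,f,off): return (np.array(l,float)+.5)/f-.5+np.array(off)
BT=lambda z=.046:np.array([[-46,-65,0],[-46,65,0],[46,65,0],[46,-65,0]])/1e3+[0,0,z]  # NR NL FL FR
E
python3 - <<'E'
from h import *
w=pickle.load(open("wrist1.pkl","rb"));s=pickle.load(open("scene0.pkl","rb"));e=pickle.load(open("side0.pkl","rb"))
bw=(w,pk([[195,342],[405,339],[413,480],[215,481]],2,(0,0)),BT())
bs=(s,pk([[331,318],[321,183],[432,180],[453,312]],3,(170,140)),BT())
be=(e,pk([[457,276],[296,248],[335,190],[482,218]],4,(200,130)),BT())
for n,o in (("w",[bw]),("s",[bs]),("e",[be]),("all",[bw,bs,be])):
    x,r=fit(o,(.564,-.055,.775));print(n,x.round(4),r.round(1))
F=np.array([[130,-130,34],[-170,200,8],[-170,-200,8],[170,-200,8],[130,130,34]])/1e3
dw=(w,pk([[53,446],[717,345],],2,(0,0)),F[:2])
ds=(s,pk([[453,457],[313,40],[44,357],[449,584],[607,208]],3,(170,140)),F)
de=(e,pk([[628,268],[76,236],[381,498],[717,318],[405,137]],4,(200,130)),F)
for n,o in (("w",[dw]),("s",[ds]),("e",[de]),("all",[dw,ds,de])):
    x,r=fit(o,DECK);print(n,x.round(4),r.round(1))
E
```

```text
w [ 0.5633 -0.0508  0.7871] [-0.9 -0.3  0.7 -0.4  0.8  0.5 -0.7  0.6]
s [ 0.5673 -0.0542  0.7705] [-0.6  0.3 -0.9 -0.3  0.8 -0.8  0.7  0.4]
e [ 0.5624 -0.0551  0.7587] [ 0.3  0.5 -0.3 -0.5 -0.9 -0.1  0.9 -0.1]
all [ 0.564  -0.0515  0.7829] [-1.5 -0.5  0.1 -0.2 -0.   0.7 -1.6  0.4 -0.6 -1.1 -1.6 -1.4  0.  -2.3
  0.6 -1.4  0.5 -0.5 -0.2 -0.9 -1.4 -0.5  0.5 -1. ]
w [ 0.5571 -0.0541  0.1778] [-0.6  0.2  0.6 -0. ]
s [ 0.5602 -0.0537  0.1717] [-1.2  0.2  2.1  0.   0.4  0.2  0.6  0.3 -2.2 -0.9]
e [ 0.5566 -0.0571  0.1693] [-1.3 -0.3  0.1 -0.5  0.1  0.1  1.4  0.2 -0.3  0.2]
all [ 0.5579 -0.0546  0.1765] [-1.3  0.2 -0.1  0.4 -1.9 -0.3  0.8 -0.1 -0.4  0.3  0.  -0.2 -3.4 -1.5
 -1.5 -1.   0.  -0.6  0.7 -0.6  1.2 -0.7 -0.7 -0.2]
```

Run:
```python
from h import *
B=(.564,-.0525,.78)
plan([*world_from(B,(-.085,.046)),.018],B[2]+np.pi/2)
```

```text
tcp [0.4317 0.0039 0.2914] tooly yaw 2.3438 t= 4.3
delta cm xyz [27.34 -8.73 -3.  ] spin deg -0.4 x axis [ 0. -0. -1.]
```

>>> arm_command(deltas=[{"tx":0,"ty":-4.35,"tz":-1.5,"spin":-0.4,"claw":1},{"tx":0,"ty":-4.35,"tz":-1.5,"spin":0,"claw":1},{"tx":4.5,"ty":0,"tz":0,"spin":0,"claw":1},{"tx":4.5,"ty":0,"tz":0,"spin":0,"claw":1},{"tx":4.5,"ty":0,"tz":0,"spin":0,"claw":1},{"tx":4.5,"ty":0,"tz":0,"spin":0,"claw":1},{"tx":4,"ty":0,"tz":0,"spin":0,"claw":1},{"tx":3,"ty":0,"tz":0,"spin":0,"claw":1},{"tx":2.3,"ty":0,"tz":0,"spin":0,"claw":1},{"tx":0,"ty":0,"tz":0,"spin":0,"claw":1}])

```text
time_s: 5.3
position: [0.4715, -0.0644, 0.0147]
tool_rot: [-0.264, 0.664, 0.256, 0.651]
contact_force: [-0.8, 0.4, -0.2]
width: 0.0004
```

Run:
```python
from h import *
from rig import capture
d=capture("wrist"); pickle.dump(d,open("wrist2.pkl","wb")); cv2.imwrite(f"pics/wrist2.png",d["frame"][:,:,::-1])
B=(.564,-.0525,.78)
plan([*world_from(B,(-.057,.046)),.018],B[2]+np.pi/2)
```

```text
tcp [ 0.4734 -0.0648  0.0167] tooly yaw 2.3251 t= 5.35
delta cm xyz [-0.16 -0.85  1.63] spin deg -1.47 x axis [-0.009 -0.019 -1.   ]
```

View pics/wrist2.png

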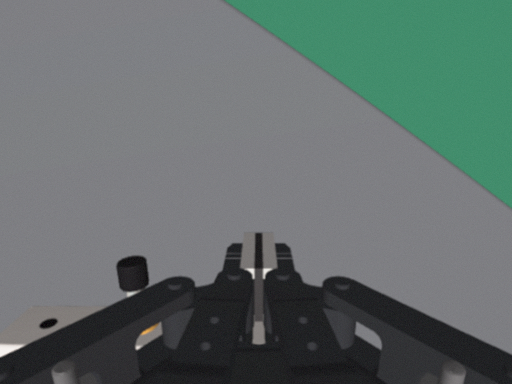

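>>> arm_command(deltas=[{"tx":0,"ty":0,"tz":0,"spin":0,"claw":1},{"tx":0,"ty":0,"tz":0,"spin":0,"claw":1}])

```text
time_s: 5.55
position: [0.477, -0.0657, 0.02]
tool_rot: [-0.267, 0.66, 0.254, 0.654]
contact_force: [-0.7, 0.8, -0.0]
width: -0.0002
```

Run:
```python
from h import *
B=(.564,-.0525,.78)
plan([*world_from(B,(-.057,.046)),.018],B[2]+np.pi/2)
```

```text
tcp [ 0.477  -0.0657  0.02  ] tooly yaw 2.3261 t= 5.55
delta cm xyz [ 0.19 -0.54  1.43] spin deg -1.42 x axis [-0.001 -0.021 -1.   ]
```

>>> arm_command(deltas=[{"tx":0.1,"ty":-0.4,"tz":0.6,"spin":-1.4,"claw":1},{"tx":0,"ty":0,"tz":0.5,"spin":0,"claw":1},{"tx":0,"ty":0,"tz":0.3,"spin":0,"claw":1},{"tx":0,"ty":0.2,"tz":0.32,"spin":2.0,"claw":1},{"tx":0,"ty":0.2,"tz":0.32,"spin":2.0,"claw":1},{"tx":0,"ty":0.2,"tz":0.32,"spin":2.0,"claw":1},{"tx":0,"ty":0.2,"tz":0.32,"spin":2.0,"claw":1},{"tx":0,"ty":0.2,"tz":0.32,"spin":2.0,"claw":1},{"tx":0,"ty":0.2,"tz":0.32,"spin":2.0,"claw":1},{"tx":0,"ty":0.2,"tz":0.32,"spin":2.0,"claw":1}])

```text
time_s: 6.55
position: [0.4962, -0.0317, 0.0162]
tool_rot: [-0.194, 0.688, 0.178, 0.677]
contact_force: [-3.0, -2.5, 2.3]
width: 0.0001
```

```bash
cat > snap.py <<'E'
from h import *
from rig import capture
import sys
n=sys.argv[1]
for c in sys.argv[2:]:
  d=capture(c); pickle.dump(d,open(f"{c}{n}.pkl","wb"))
  im=d["frame"][:,:,::-1]
  if c=="scene": im=cv2.resize(im[150:330,200:400],None,fx=3,fy=3,interpolation=cv2.INTER_CUBIC)
  if c=="side": im=cv2.resize(im[120:270,200:400],None,fx=3,fy=3,interpolation=cv2.INTER_CUBIC)
  cv2.imwrite(f"pics/{c}{n}.png",im)
plan([0.5,0,0.018],.775+np.pi/2)
E
python3 snap.py 3 scene side wrist
```

```text
tcp [ 0.4966 -0.0312  0.016 ] tooly yaw 2.1048 t= 6.7
delta cm xyz [-0.28  2.51  1.88] spin deg -13.81 x axis [-0.008 -0.024 -1.   ]
```

View pics/scene3.png

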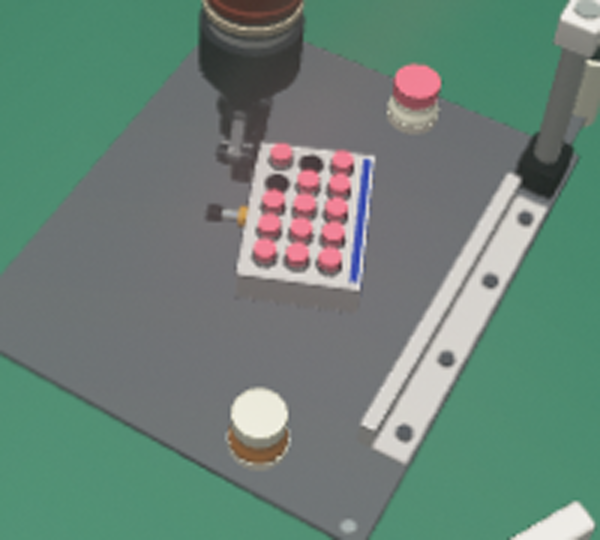

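View pics/side3.png

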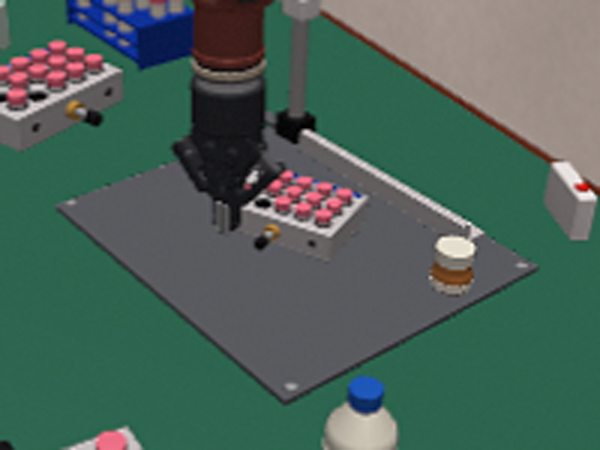

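View pics/wrist3.png

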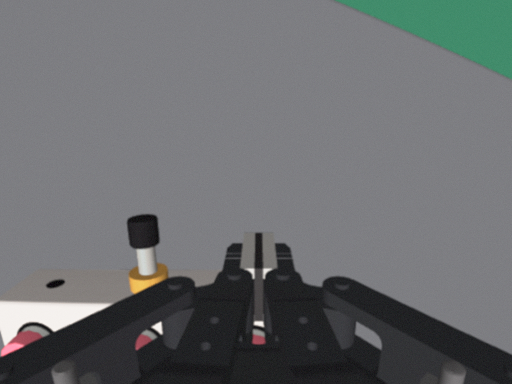

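```bash
cat > bf.py <<'E'
from h import *
D=(.558,-.0545,.175)
def rep(x):
    c,s=np.cos(D[2]),np.sin(D[2]); dx,dy=x[0]-D[0],x[1]-D[1]
    p=np.array([c*dx+s*dy,-s*dx+c*dy,x[2]-D[2]])
    co=tf(p,BT())[:,:2]*1000
    print("block world",np.round(x,4),"deck",p.round(4),"NR NL FL FR x",co[:,0].round(1),"y",co[:,1].round(1))
    s,R=toolst(); g=s["position"][:2]-x[:2]; c,q=np.cos(x[2]),np.sin(x[2])
    print("TCP in block",round(c*g[0]+q*g[1],4),round(-q*g[0]+c*g[1],4),"z",round(s["position"][2],4),"tooly-by",round(np.arctan2(R[1,1],R[0,1])-x[2]-np.pi/2,3),"F",s["contact_force"].round(1))
def run(n,picks,x0):
    obs=[]
    for c,(idx,l) in picks.items():
        f,off={"scene":(3,(200,150)),"side":(3,(200,120)),"wrist":(1,(0,0))}[c]
        obs.append((pickle.load(open(f"{c}{n}.pkl","rb")),pk(l,f,off),BT()[idx]))
    x,r=fit(obs,x0); print(r.round(1)); rep(x); return x
E
python3 - <<'E'
from bf import *
run(3,{"scene":([0,2,3],[[238,277],[374,156],[361,290]])},(.57,-.05,.58))
E
```

```text
[-0.5 -0.2 -0.  -0.2  0.5  0.4]
block world [ 0.5743 -0.0462  0.5767] deck [0.0175 0.0054 0.4017] NR NL FL FR x [  0.6 -50.3  34.4  85.2] y [-72.5  47.2  83.2 -36.5]
TCP in block -0.057 0.0549 z 0.016 tooly-by -0.043 F [-3.  -1.4  1.5]
```

>>> arm_command(deltas=[{"tx":0,"ty":0.14,"tz":0.34,"spin":1.6,"claw":1},{"tx":0,"ty":0.14,"tz":0.34,"spin":1.6,"claw":1},{"tx":0,"ty":0.14,"tz":0.34,"spin":1.8,"claw":1},{"tx":0,"ty":0.14,"tz":0.34,"spin":2.0,"claw":1},{"tx":0,"ty":0.14,"tz":0.34,"spin":2.0,"claw":1},{"tx":0,"ty":0.14,"tz":0.34,"spin":2.0,"claw":1},{"tx":0,"ty":0.14,"tz":0.34,"spin":2.0,"claw":1},{"tx":0,"ty":0.14,"tz":0.34,"spin":2.0,"claw":1},{"tx":0,"ty":0.14,"tz":0.34,"spin":2.0,"claw":1},{"tx":0,"ty":0.14,"tz":0.34,"spin":2.0,"claw":1}])

```text
time_s: 7.7
position: [0.5212, -0.0052, 0.0148]
tool_rot: [-0.079, 0.708, 0.063, 0.699]
contact_force: [-5.4, 0.1, 3.1]
width: 0.0003
```

```bash
python3 snap.py 4 scene wrist
```

```text
tcp [ 0.5221 -0.005   0.0148] tooly yaw 1.7725 t= 7.8
delta cm xyz [-0.32  0.92 -2.07] spin deg -32.85 x axis [-0.009 -0.023 -1.   ]
```

View pics/scene4.png

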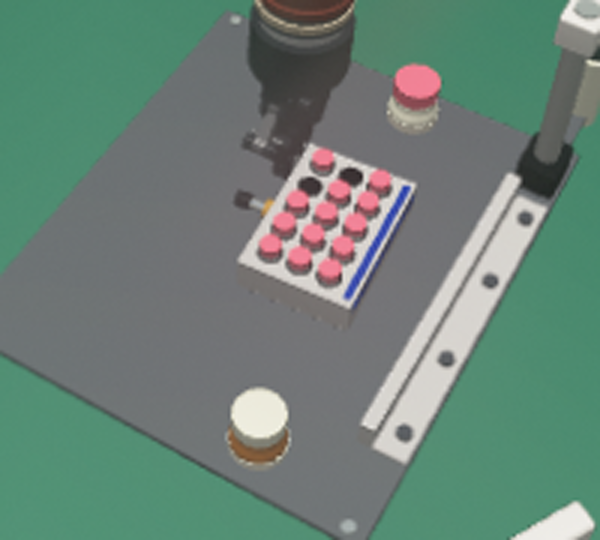

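View pics/wrist4.png

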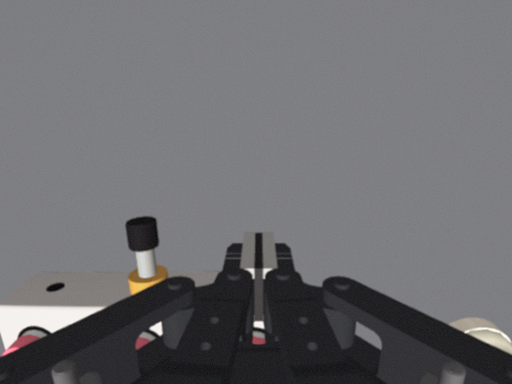

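Run:
```python
from bf import *
run(4,{"scene":([0,1,2,3],[[240,261],[313,143],[415,185],[350,306]])},(.59,-.04,.25))
```

```text
[-1.  -0.2 -0.5 -0.3  1.4 -0.4  0.4  1. ]
block world [ 0.5916 -0.0407  0.2341] deck [0.0355 0.0078 0.0591] NR NL FL FR x [ -6.6 -14.3  77.6  85.2] y [-59.8  69.9  75.4 -54.4]
TCP in block -0.0593 0.0509 z 0.0148 tooly-by -0.032 F [-3.7 -0.2  0.9]
```

>>> arm_command(deltas=[{"tx":-0.04,"ty":0.16,"tz":0.34,"spin":1.9,"claw":1},{"tx":-0.04,"ty":0.16,"tz":0.34,"spin":1.9,"claw":1},{"tx":-0.04,"ty":0.16,"tz":0.34,"spin":1.9,"claw":1},{"tx":-0.04,"ty":0.16,"tz":0.34,"spin":1.9,"claw":1},{"tx":-0.04,"ty":0.16,"tz":0.34,"spin":1.9,"claw":1},{"tx":-0.04,"ty":0.16,"tz":0.34,"spin":1.9,"claw":1},{"tx":0,"ty":0.16,"tz":0.34,"spin":1.9,"claw":1},{"tx":0,"ty":0.16,"tz":0.34,"spin":1.9,"claw":1}])

```text
time_s: 8.6
position: [0.548, 0.0098, 0.0164]
tool_rot: [0.014, 0.71, -0.031, 0.704]
contact_force: [-3.1, 0.2, 0.4]
width: 0.0002
```

```bash
python3 snap.py 5 scene wrist
```

```text
tcp [0.5488 0.0098 0.0166] tooly yaw 1.5075 t= 8.7
delta cm xyz [-0.08 -1.29 -4.81] spin deg -48.03 x axis [-0.007 -0.024 -1.   ]
```

View pics/scene5.png

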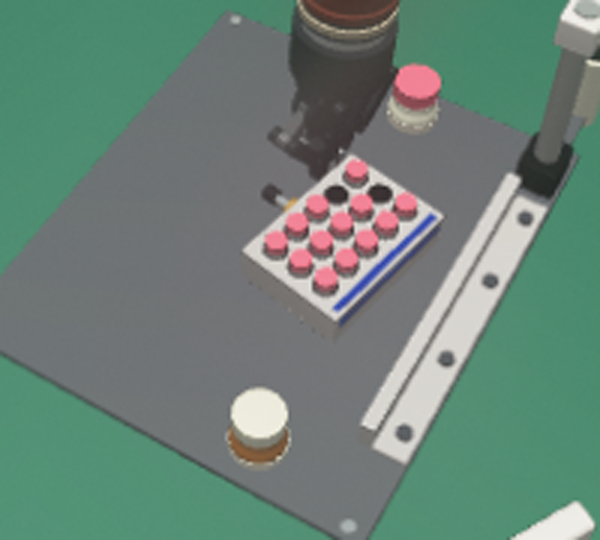

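Run:
```python
from bf import *
B=run(5,{"scene":([0,1,2,3],[[245,250],[353,152],[443,216],[340,317]])},(.59,-.04,-.05))
print(world_from(B,(-.085,.046)))
plan([*world_from(B,(-.085,-.049)),.016],B[2]+np.pi/2)
```

```text
[-0.6 -0.1 -0.1 -0.2  1.5 -0.8 -0.2  1.1]
block world [ 0.6067 -0.0404 -0.025 ] deck [ 0.0504  0.0054 -0.2   ] NR NL FL FR x [ -7.6  18.2 108.4  82.6] y [-49.2  78.3  60.  -67.4]
TCP in block -0.0591 0.0487 z 0.0166 tooly-by -0.038 F [-1.7  0.7 -0.3]
[0.52288174 0.0077189 ]
tcp [0.5488 0.0098 0.0166] tooly yaw 1.5075 t= 8.7
delta cm xyz [ 0.31 -9.86 -2.21] spin deg -2.2 x axis [-0.007 -0.024 -1.   ]
```

>>> arm_command(deltas=[{"tx":0,"ty":0,"tz":-1.3,"spin":0,"claw":1},{"tx":0,"ty":0,"tz":-1.3,"spin":0,"claw":1},{"tx":-3.5,"ty":0,"tz":0,"spin":0,"claw":1},{"tx":-3.5,"ty":0,"tz":0,"spin":0,"claw":1},{"tx":0,"ty":-3.3,"tz":0,"spin":-2.2,"claw":1},{"tx":0,"ty":-3.3,"tz":0,"spin":0,"claw":1},{"tx":0,"ty":-3.3,"tz":0,"spin":0,"claw":1},{"tx":0,"ty":0,"tz":0,"spin":0,"claw":1},{"tx":0,"ty":0,"tz":0,"spin":0,"claw":1}])

```text
time_s: 9.6
position: [0.5205, -0.0868, 0.0902]
tool_rot: [0.001, 0.708, -0.018, 0.706]
contact_force: [-0.6, 0.0, -1.1]
width: -0.0001
```

```bash
python3 snap.py 6 scene wrist;  python3 - <<'E'
from bf import *
B=(.6067,-.0404,-.025)
rep(B)
plan([*world_from(B,(-.085,-.049)),.016],B[2]+np.pi/2)
E
```

```text
tcp [ 0.52   -0.0855  0.0897] tooly yaw 1.5456 t= 9.7
delta cm xyz [ 6.97  8.67 -2.18] spin deg -45.85 x axis [-0.005 -0.024 -1.   ]
block world [ 0.6067 -0.0404 -0.025 ] deck [ 0.0504  0.0054 -0.2   ] NR NL FL FR x [ -7.6  18.2 108.4  82.6] y [-49.2  78.2  60.  -67.4]
TCP in block -0.0855 -0.0473 z 0.0897 tooly-by -0.0 F [-0.7  0.2 -0.6]
tcp [ 0.52   -0.0855  0.0897] tooly yaw 1.5456 t= 9.7
delta cm xyz [7.37 0.01 0.09] spin deg -0.01 x axis [-0.005 -0.024 -1.   ]
```

View pics/scene6.png

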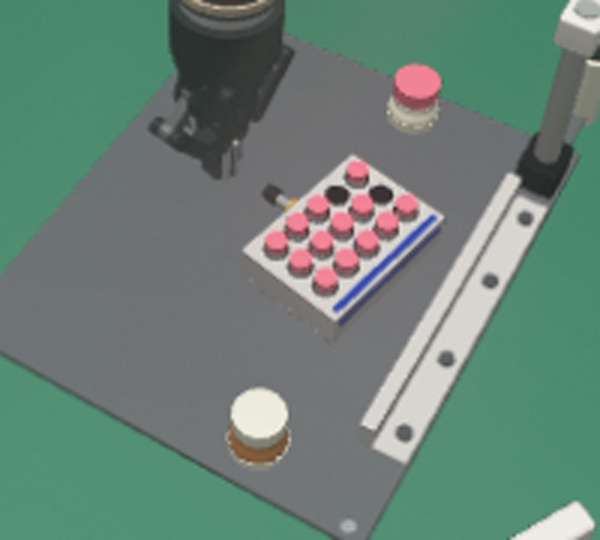

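View pics/wrist6.png

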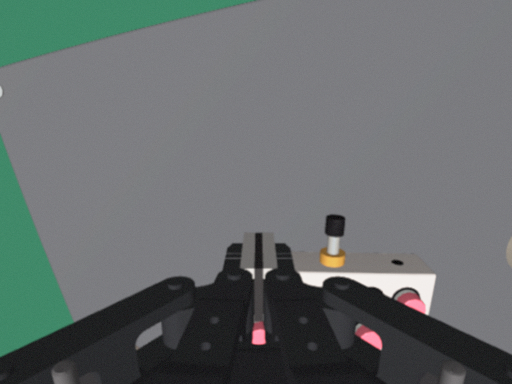

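>>> arm_command(deltas=[{"tx":3.6,"ty":0,"tz":0,"spin":0,"claw":1},{"tx":3.6,"ty":0,"tz":0,"spin":0,"claw":1},{"tx":0,"ty":0,"tz":0.8,"spin":0,"claw":1},{"tx":0,"ty":0,"tz":0.8,"spin":0,"claw":1},{"tx":0,"ty":0,"tz":0.5,"spin":0,"claw":1},{"tx":0,"ty":0,"tz":0.4,"spin":0,"claw":1},{"tx":0,"ty":-0.2,"tz":0.33,"spin":-2,"claw":1},{"tx":0,"ty":-0.2,"tz":0.33,"spin":-2,"claw":1},{"tx":0,"ty":-0.2,"tz":0.33,"spin":-2,"claw":1},{"tx":0,"ty":-0.2,"tz":0.33,"spin":-2,"claw":1},{"tx":0,"ty":-0.2,"tz":0.33,"spin":-2,"claw":1},{"tx":0,"ty":-0.2,"tz":0.33,"spin":-2,"claw":1}])

```text
time_s: 10.9
position: [0.5648, -0.0995, 0.0191]
tool_rot: [-0.074, 0.707, 0.057, 0.701]
contact_force: [-3.1, -0.6, 2.3]
width: -0.0001
```

```bash
python3 snap.py 7 scene side wrist
```

```text
tcp [ 0.5658 -0.0997  0.019 ] tooly yaw 1.7536 t= 11.05
delta cm xyz [-0.12 11.   -4.65] spin deg -33.93 x axis [-0.004 -0.025 -1.   ]
```

View pics/scene7.png

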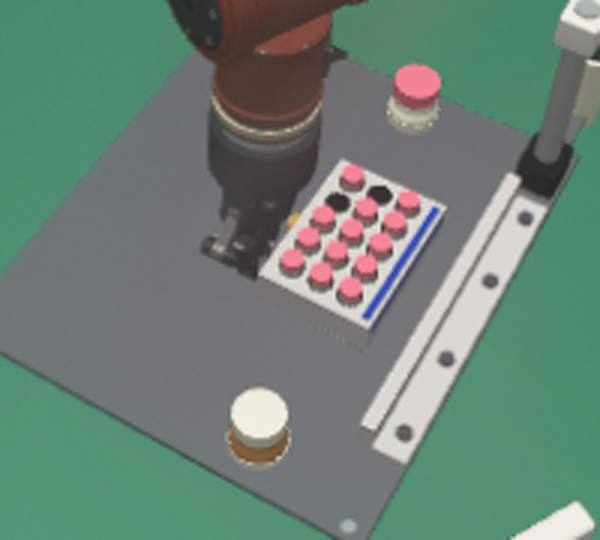

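View pics/wrist7.png

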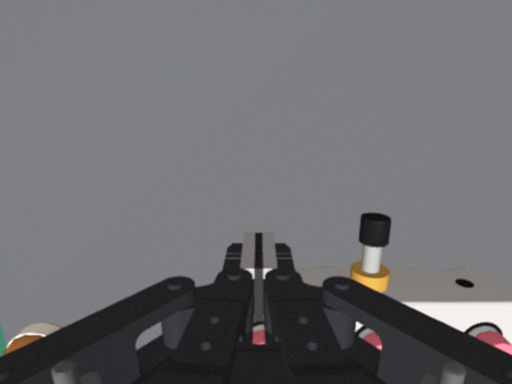

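View pics/side7.png

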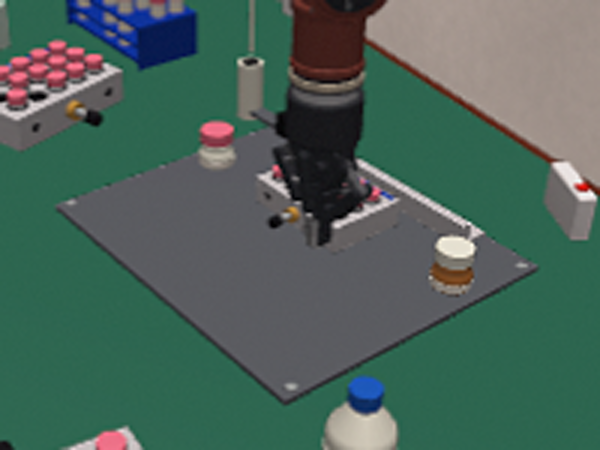

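Run:
```python
from bf import *
B=run(7,{"scene":([0,1,2,3],[[262,275],[345,158],[445,207],[370,324]])},(.61,-.04,.17))
```

```text
[-0.9 -0.6 -0.7 -0.2  1.5 -0.4  0.4  1.7]
block world [ 0.6165 -0.0409  0.1645] deck [ 0.06    0.0032 -0.0105] NR NL FL FR x [ 13.3  14.6 106.6 105.3] y [-61.3  68.7  67.7 -62.3]
TCP in block -0.0597 -0.0497 z 0.019 tooly-by 0.018 F [-1.8 -0.7  1. ]
```

>>> arm_command(deltas=[{"tx":0.1,"ty":-0.2,"tz":0.33,"spin":-2,"claw":1},{"tx":0.1,"ty":-0.2,"tz":0.33,"spin":-2,"claw":1},{"tx":0,"ty":-0.2,"tz":0.33,"spin":-2,"claw":1},{"tx":0,"ty":-0.2,"tz":0.33,"spin":-2,"claw":1},{"tx":0,"ty":-0.2,"tz":0.33,"spin":-2,"claw":1},{"tx":0,"ty":-0.2,"tz":0.33,"spin":-2,"claw":1}])

```text
time_s: 11.65
position: [0.5868, -0.1059, 0.0164]
tool_rot: [-0.146, 0.698, 0.13, 0.689]
contact_force: [-3.8, -0.7, 1.7]
width: 0.0002
```

```bash
python3 snap.py 8 scene side
```

```text
tcp [ 0.5877 -0.1059  0.0164] tooly yaw 1.9631 t= 11.75
delta cm xyz [-0.38 13.14 -4.06] spin deg -21.92 x axis [-0.005 -0.025 -1.   ]
```

View pics/scene8.png

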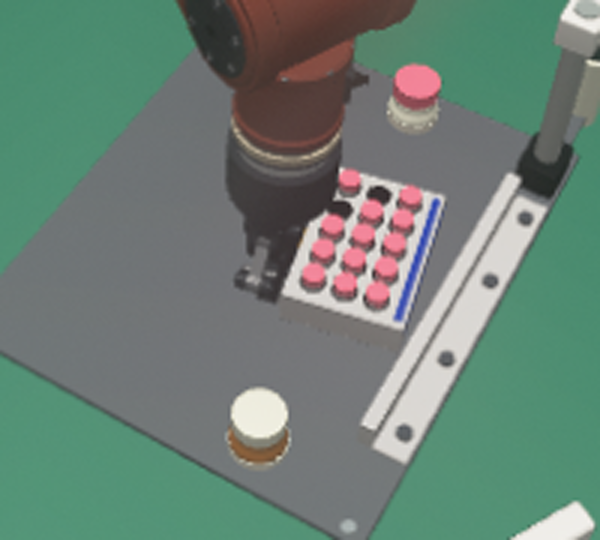

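View pics/side8.png

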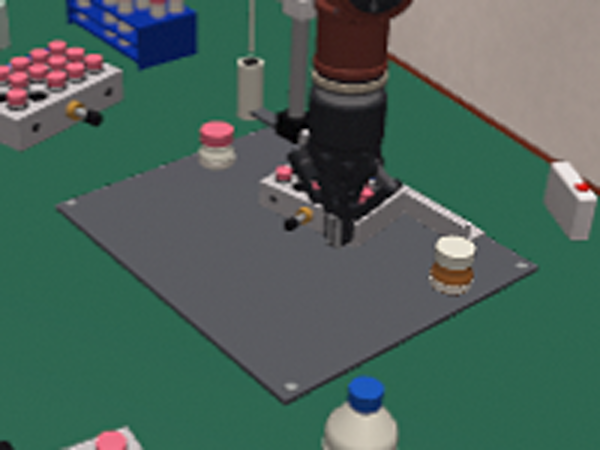

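Run:
```python
from bf import *
B=run(8,{"scene":([0,2,3],[[283,289],[445,197],[406,324]])},(.62,-.04,.37))
```

```text
[-0.3  0.3  0.6 -2.1 -0.2  0.5]
block world [ 0.6224 -0.0357  0.379 ] deck [0.0666 0.0073 0.204 ] NR NL FL FR x [ 34.8   8.4  98.5 124.9] y [-65.7  61.6  80.3 -47. ]
TCP in block -0.0581 -0.0524 z 0.0164 tooly-by 0.013 F [-1.  -1.9  1.4]
```

Run:
```python
from bf import *
B=(.623,-.037,.375)
plan([*world_from(B,(-.083,.047)),.016],B[2]+np.pi/2)
```

```text
tcp [ 0.5877 -0.1059  0.0164] tooly yaw 1.9631 t= 11.75
delta cm xyz [-0.13  9.87 -2.33] spin deg 0.99 x axis [-0.005 -0.025 -1.   ]
```

>>> arm_command(deltas=[{"tx":0,"ty":0,"tz":-1.3,"spin":0,"claw":1},{"tx":0,"ty":0,"tz":-1.3,"spin":0,"claw":1},{"tx":-3.5,"ty":0,"tz":0,"spin":0,"claw":1},{"tx":-3.5,"ty":0,"tz":0,"spin":0,"claw":1},{"tx":0,"ty":3.3,"tz":0,"spin":0,"claw":1},{"tx":0,"ty":3.3,"tz":0,"spin":1,"claw":1},{"tx":0,"ty":3.3,"tz":0,"spin":0,"claw":1},{"tx":0,"ty":0,"tz":0,"spin":0,"claw":1},{"tx":0,"ty":0,"tz":0,"spin":0,"claw":1}])

```text
time_s: 12.65
position: [0.5254, -0.0221, 0.0841]
tool_rot: [-0.14, 0.698, 0.124, 0.691]
contact_force: [0.2, 0.3, -0.9]
width: -0.0003
```

```bash
python3 snap.py 9 scene wrist
```

```text
tcp [ 0.5264 -0.023   0.0844] tooly yaw 1.9455 t= 12.75
delta cm xyz [ 6.6   3.25 -1.53] spin deg -22.93 x axis [-0.005 -0.025 -1.   ]
```

View pics/scene9.png

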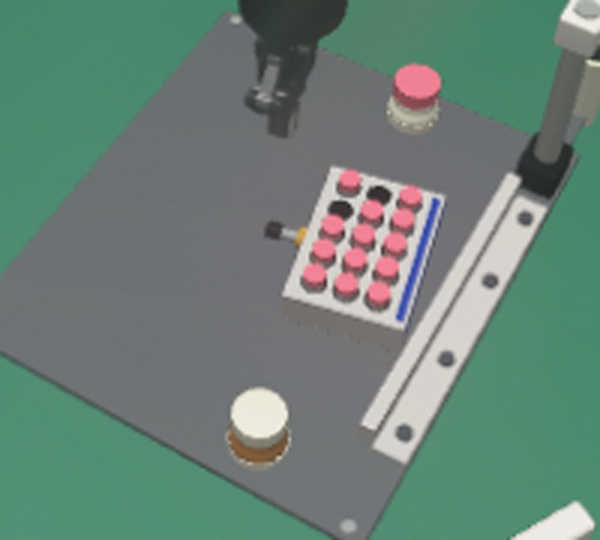

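View pics/wrist9.png

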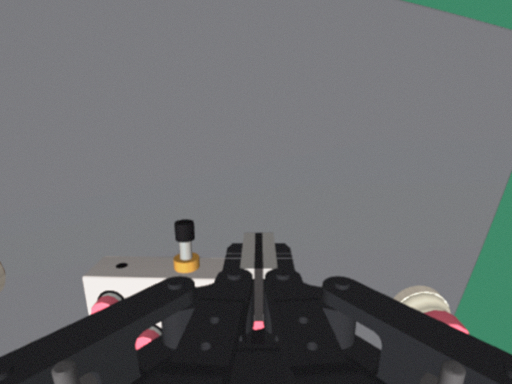

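Run:
```python
from bf import *
B=run(9,{"scene":([0,1,2,3],[[284,297],[331,166],[446,194],[407,325]])},(.62,-.04,.37))
plan([*world_from(B,(-.083,.047)),.016],B[2]+np.pi/2)
```

```text
[-0.1 -0.4 -0.2 -0.5 -0.  -0.2  0.4  1.6]
block world [ 0.625  -0.0387  0.3981] deck [0.0687 0.0039 0.2231] NR NL FL FR x [ 38.2   9.5  99.2 128. ] y [-69.7  57.1  77.5 -49.3]
TCP in block -0.0848 0.0527 z 0.0844 tooly-by -0.023 F [ 0.1 -0.2 -0. ]
tcp [ 0.5264 -0.023   0.0844] tooly yaw 1.9455 t= 12.75
delta cm xyz [ 6.85 -0.41  0.28] spin deg -1.34 x axis [-0.005 -0.025 -1.   ]
```

>>> arm_command(deltas=[{"tx":3.4,"ty":-0.4,"tz":0,"spin":-1.3,"claw":1},{"tx":3.3,"ty":0,"tz":0,"spin":0,"claw":1},{"tx":0,"ty":0,"tz":0.8,"spin":0,"claw":1},{"tx":0,"ty":0,"tz":0.8,"spin":0,"claw":1},{"tx":0,"ty":0,"tz":0.5,"spin":0,"claw":1},{"tx":0,"ty":0,"tz":0.4,"spin":0,"claw":1},{"tx":0,"ty":0.2,"tz":0.33,"spin":2,"claw":1},{"tx":0,"ty":0.22,"tz":0.34,"spin":2,"claw":1},{"tx":0,"ty":0.25,"tz":0.35,"spin":2,"claw":1},{"tx":0,"ty":0.25,"tz":0.35,"spin":2,"claw":1}])

```text
time_s: 13.75
position: [0.5601, -0.0049, 0.0178]
tool_rot: [-0.1, 0.705, 0.082, 0.698]
contact_force: [-3.6, -1.7, 2.8]
width: -0.0002
```

```bash
python3 snap.py 10 scene side
```

```text
tcp [ 0.5606 -0.0044  0.0177] tooly yaw 1.8302 t= 13.85
delta cm xyz [-0.01  1.98 -5.75] spin deg -29.54 x axis [-0.005 -0.025 -1.   ]
```

View pics/scene10.png

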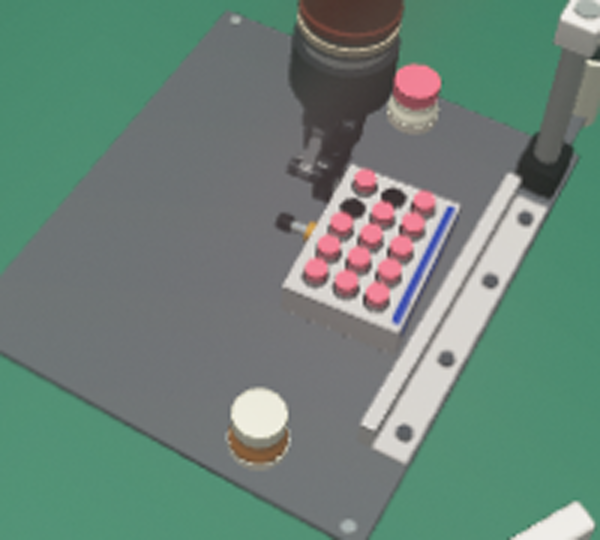

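View pics/side10.png

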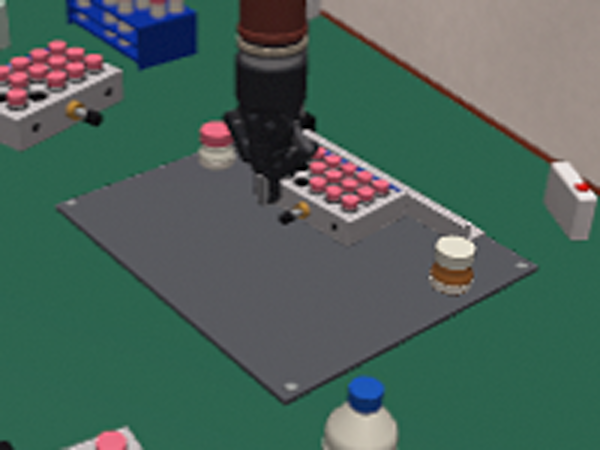

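Run:
```python
from bf import *
B=run(10,{"scene":([0,1,2,3],[[285,290],[352,164],[460,204],[400,327]])},(.63,-.04,.27))
```

```text
[-0.6 -0.9 -0.7 -0.2  0.6 -0.2  0.7  2.3]
block world [ 0.6298 -0.036   0.269 ] deck [0.074  0.0057 0.094 ] NR NL FL FR x [ 34.3  22.1 113.7 125.9] y [-63.3  66.1  74.8 -54.7]
TCP in block -0.0583 0.0488 z 0.0177 tooly-by -0.01 F [-2.  -0.   0.9]
```

>>> arm_command(deltas=[{"tx":0,"ty":0.2,"tz":0.34,"spin":2,"claw":1},{"tx":0,"ty":0.2,"tz":0.34,"spin":2,"claw":1},{"tx":0,"ty":0.2,"tz":0.34,"spin":2,"claw":1},{"tx":0,"ty":0.2,"tz":0.34,"spin":2,"claw":1}])

```text
time_s: 14.25
position: [0.5709, 0.006, 0.0168]
tool_rot: [-0.05, 0.709, 0.033, 0.702]
contact_force: [-4.1, -0.9, 3.3]
width: 0.0001
```

```bash
python3 snap.py 11 scene side
```

```text
tcp [0.5716 0.0064 0.0168] tooly yaw 1.6908 t= 14.35
delta cm xyz [-0.06  0.22 -7.19] spin deg -37.53 x axis [-0.007 -0.024 -1.   ]
```

View pics/scene11.png

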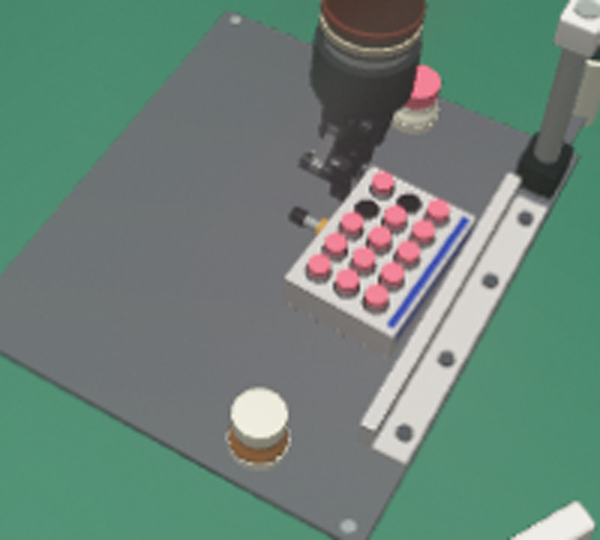

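View pics/side11.png

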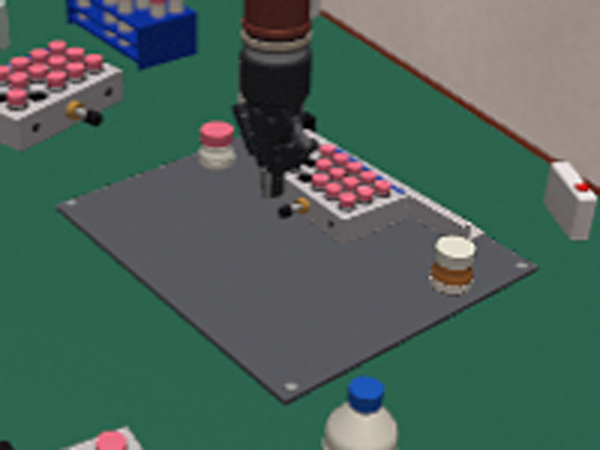

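Run:
```python
from bf import *
B=run(11,{"scene":([0,1,2,3],[[287,281],[373,165],[474,215],[393,331]])},(.63,-.04,.15))
plan([*world_from(B,(-.083,-.047)),.016],B[2]+np.pi/2)
```

```text
[-1.  -1.  -0.8 -0.4  0.9  0.   0.7  2. ]
block world [ 0.635  -0.0335  0.1343] deck [ 0.0795  0.0073 -0.0407] NR NL FL FR x [ 30.9  36.2 128.1 122.8] y [-55.8  74.1  70.4 -59.5]
TCP in block -0.0575 0.048 z 0.0168 tooly-by -0.014 F [-2.8  0.3  2. ]
tcp [0.5716 0.0064 0.0168] tooly yaw 1.6908 t= 14.35
delta cm xyz [ 0.32 -9.53 -2.41] spin deg -0.82 x axis [-0.007 -0.024 -1.   ]
```

>>> arm_command(deltas=[{"tx":0,"ty":0,"tz":-1.3,"spin":0,"claw":1},{"tx":0,"ty":0,"tz":-1.3,"spin":0,"claw":1},{"tx":-3.5,"ty":0,"tz":0,"spin":0,"claw":1},{"tx":-3.5,"ty":0,"tz":0,"spin":0,"claw":1},{"tx":0,"ty":-3.2,"tz":0,"spin":-0.8,"claw":1},{"tx":0,"ty":-3.2,"tz":0,"spin":0,"claw":1},{"tx":0,"ty":-3.2,"tz":0,"spin":0,"claw":1},{"tx":0,"ty":0,"tz":0,"spin":0,"claw":1},{"tx":0,"ty":0,"tz":0,"spin":0,"claw":1}])

```text
time_s: 15.25
position: [0.5593, -0.0911, 0.0892]
tool_rot: [-0.055, 0.708, 0.038, 0.704]
contact_force: [-0.3, 1.1, -0.7]
width: 0.0001
```

```bash
python3 snap.py 12 scene wrist
python3 - <<'E'
from bf import *
B=(.635,-.0335,.1343); rep(B)
plan([*world_from(B,(-.083,-.047)),.016],B[2]+np.pi/2)
E
```

```text
tcp [ 0.5586 -0.0898  0.0887] tooly yaw 1.7045 t= 15.35
delta cm xyz [ 6.88  9.84 -4.55] spin deg -36.74 x axis [-0.006 -0.024 -1.   ]
block world [ 0.635  -0.0335  0.1343] deck [ 0.0795  0.0073 -0.0407] NR NL FL FR x [ 30.9  36.2 128.1 122.8] y [-55.8  74.1  70.3 -59.5]
TCP in block -0.0832 -0.0456 z 0.0887 tooly-by -0.001 F [-0.3  0.  -0.8]
tcp [ 0.5586 -0.0898  0.0887] tooly yaw 1.7045 t= 15.35
delta cm xyz [7.27 0.02 0.09] spin deg -0.04 x axis [-0.006 -0.024 -1.   ]
```

View pics/scene12.png

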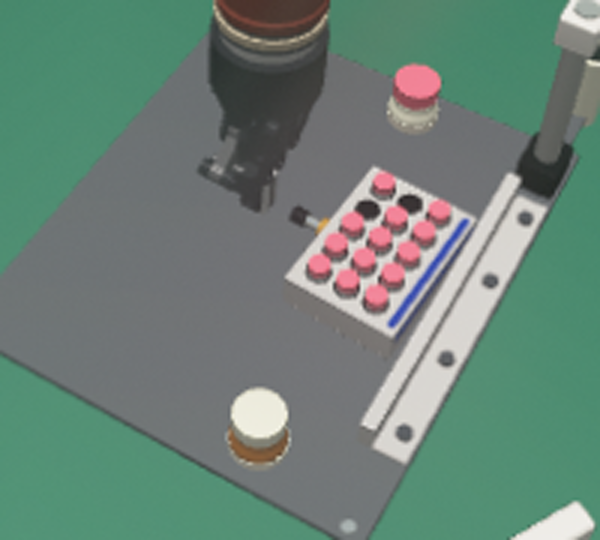

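View pics/wrist12.png

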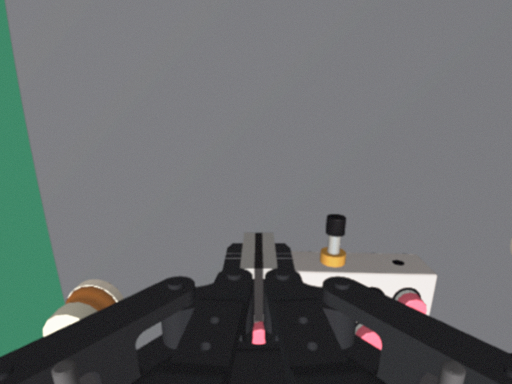

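>>> arm_command(deltas=[{"tx":3.6,"ty":0,"tz":0,"spin":0,"claw":1},{"tx":3.6,"ty":0,"tz":0,"spin":0,"claw":1},{"tx":0,"ty":0,"tz":0.8,"spin":0,"claw":1},{"tx":0,"ty":0,"tz":0.8,"spin":0,"claw":1},{"tx":0,"ty":0,"tz":0.5,"spin":0,"claw":1},{"tx":0,"ty":0,"tz":0.4,"spin":0,"claw":1},{"tx":0,"ty":-0.2,"tz":0.35,"spin":-2,"claw":1},{"tx":0,"ty":-0.2,"tz":0.35,"spin":-2,"claw":1}])

```text
time_s: 16.15
position: [0.5905, -0.092, 0.018]
tool_rot: [-0.081, 0.707, 0.064, 0.7]
contact_force: [-4.3, -0.7, 3.5]
width: 0.0003
```

```bash
python3 snap.py 13 scene side
```

```text
tcp [ 0.5908 -0.0921  0.0178] tooly yaw 1.7736 t= 16.25
delta cm xyz [-0.19 10.85 -7.04] spin deg -32.78 x axis [-0.006 -0.025 -1.   ]
```

View pics/scene13.png

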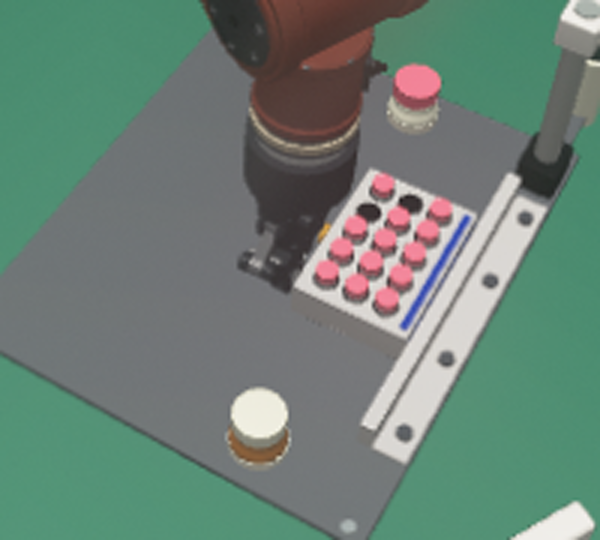

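View pics/side13.png

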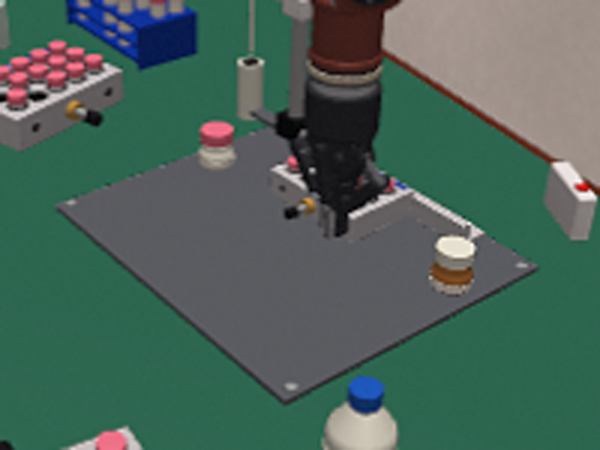

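Run:
```python
from bf import *
B=run(13,{"scene":([0,2,3],[[297,287],[477,213],[406,334]])},(.63,-.04,.17))
d=pickle.load(open("scene13.pkl","rb"))
im=cv2.resize(d["frame"][195:300,280:420,::-1],None,fx=5,fy=5,interpolation=cv2.INTER_CUBIC);cv2.imwrite("pics/c13.png",im)
```

```text
[-1.6 -0.5  0.3 -0.6  0.7  1.4]
block world [ 0.6386 -0.0322  0.2043] deck [0.0832 0.0079 0.0293] NR NL FL FR x [ 39.2  35.3 127.3 131.1] y [-58.4  71.5  74.2 -55.7]
TCP in block -0.0589 -0.0489 z 0.0178 tooly-by -0.002 F [-3.6 -1.2  2.1]
```

View pics/c13.png

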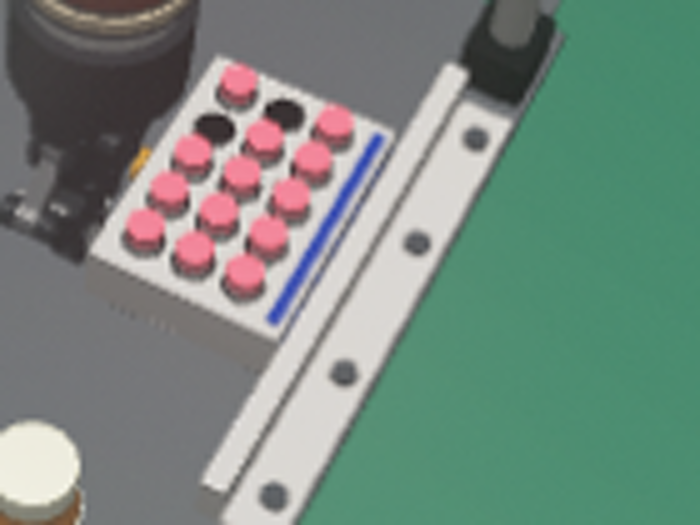

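>>> arm_command(deltas=[{"tx":0,"ty":0,"tz":0.2,"spin":0,"claw":1},{"tx":0,"ty":0,"tz":0,"spin":0,"claw":1}])

```text
time_s: 16.45
position: [0.5908, -0.0921, 0.0172]
tool_rot: [-0.08, 0.708, 0.063, 0.699]
contact_force: [-7.9, -1.7, 5.9]
width: -0.0001
```

Run:
```python
from bf import *
rep((.639,-.0322,.204))
```

```text
block world [ 0.639  -0.0322  0.204 ] deck [0.0836 0.0079 0.029 ] NR NL FL FR x [ 39.5  35.8 127.7 131.5] y [-58.4  71.5  74.2 -55.8]
TCP in block -0.0593 -0.0488 z 0.0172 tooly-by -0.001 F [-7.9 -1.7  5.9]
```

>>> arm_command(deltas=[{"tx":0,"ty":0,"tz":-1.4,"spin":0,"claw":1},{"tx":0,"ty":0,"tz":-1.4,"spin":0,"claw":1},{"tx":-3.5,"ty":0,"tz":0,"spin":0,"claw":1},{"tx":-3.5,"ty":0,"tz":0,"spin":0,"claw":1},{"tx":0,"ty":3.2,"tz":0,"spin":0,"claw":1},{"tx":0,"ty":3.2,"tz":0,"spin":0,"claw":1},{"tx":0,"ty":3.2,"tz":0,"spin":0,"claw":1},{"tx":0,"ty":0,"tz":0,"spin":0,"claw":1},{"tx":0,"ty":0,"tz":0,"spin":0,"claw":1}])

```text
time_s: 17.35
position: [0.5471, -0.0009, 0.0854]
tool_rot: [-0.081, 0.705, 0.063, 0.701]
contact_force: [0.6, -0.0, -0.1]
width: -0.0002
```

```bash
python3 snap.py 14 scene wrist
python3 - <<'E'
from bf import *
B=(.6386,-.0322,.204); rep(B)
plan([*world_from(B,(-.083,.047)),.016],D[2]+np.pi/2)
E
```

```text
tcp [ 0.5472 -0.002   0.0853] tooly yaw 1.7729 t= 17.45
delta cm xyz [ 6.74  1.3  -4.53] spin deg -32.83 x axis [-0.004 -0.025 -1.   ]
block world [ 0.6386 -0.0322  0.204 ] deck [0.0833 0.0079 0.029 ] NR NL FL FR x [ 39.2  35.4 127.3 131.1] y [-58.4  71.6  74.2 -55.7]
TCP in block -0.0834 0.0481 z 0.0853 tooly-by -0.002 F [-0.5 -0.9  0.3]
tcp [ 0.5472 -0.002   0.0853] tooly yaw 1.7729 t= 17.45
delta cm xyz [6.93 0.06 0.1 ] spin deg 1.55 x axis [-0.004 -0.025 -1.   ]
```

View pics/scene14.png

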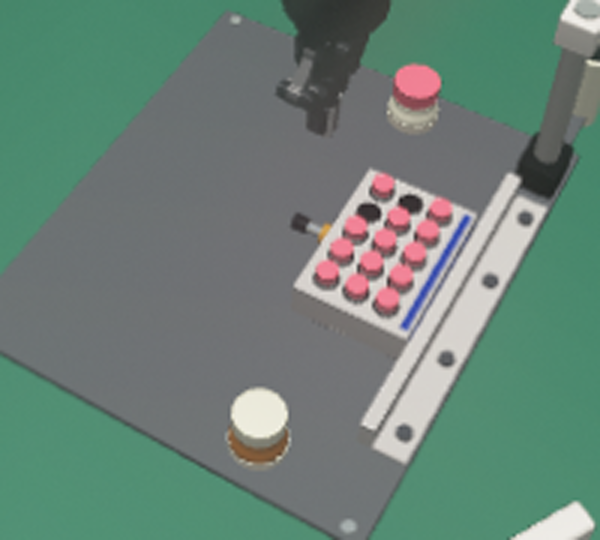

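View pics/wrist14.png

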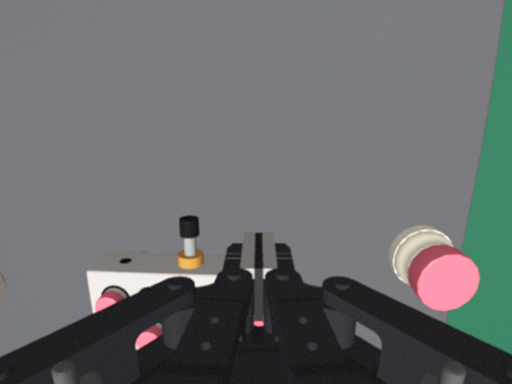

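>>> arm_command(deltas=[{"tx":3.4,"ty":0,"tz":0,"spin":1.5,"claw":1},{"tx":3.3,"ty":0,"tz":0,"spin":0,"claw":1},{"tx":0,"ty":0,"tz":0.8,"spin":0,"claw":1},{"tx":0,"ty":0,"tz":0.8,"spin":0,"claw":1},{"tx":0,"ty":0,"tz":0.5,"spin":0,"claw":1},{"tx":0,"ty":0,"tz":0.4,"spin":0,"claw":1},{"tx":0,"ty":0,"tz":0.2,"spin":0,"claw":1},{"tx":0,"ty":0,"tz":0.1,"spin":0,"claw":1}])

```text
time_s: 18.25
position: [0.573, 0.0018, 0.0179]
tool_rot: [-0.071, 0.708, 0.054, 0.701]
contact_force: [-3.5, 0.1, 2.9]
width: 0.0
```

>>> arm_command(deltas=[{"tx":0,"ty":0,"tz":0.1,"spin":0,"claw":1},{"tx":0,"ty":0,"tz":0.1,"spin":0,"claw":1}])

```text
time_s: 18.45
position: [0.5739, 0.0025, 0.017]
tool_rot: [-0.07, 0.708, 0.054, 0.701]
contact_force: [-5.2, 0.1, 3.0]
width: -0.0003
```

>>> arm_command(deltas=[{"tx":0,"ty":0,"tz":0.1,"spin":0,"claw":1},{"tx":0,"ty":0,"tz":0.1,"spin":0,"claw":1}])

```text
time_s: 18.65
position: [0.574, 0.0025, 0.0166]
tool_rot: [-0.071, 0.71, 0.054, 0.699]
contact_force: [-11.2, -1.9, 7.1]
width: 0.0004
```

```bash
python3 snap.py 15 scene side
python3 - <<'E'
from bf import *
B=run(15,{"scene":([0,2,3],[[297,287],[477,213],[406,334]])},(.63,-.04,.17))
d=pickle.load(open("scene15.pkl","rb"))
im=cv2.resize(d["frame"][195:300,280:420,::-1],None,fx=5,fy=5,interpolation=cv2.INTER_CUBIC);cv2.imwrite("pics/c15.png",im)
E
```

```text
tcp [0.574  0.0025 0.0166] tooly yaw 1.7478 t= 18.75
delta cm xyz [-0.03  1.05 -7.34] spin deg -34.26 x axis [-0.013 -0.025 -1.   ]
[-1.6 -0.5  0.3 -0.6  0.7  1.4]
block world [ 0.6386 -0.0322  0.2043] deck [0.0832 0.0079 0.0293] NR NL FL FR x [ 39.2  35.3 127.3 131.1] y [-58.4  71.5  74.2 -55.7]
TCP in block -0.0561 0.0471 z 0.0166 tooly-by -0.027 F [-9.3 -2.1  6.4]
```

View pics/c15.png

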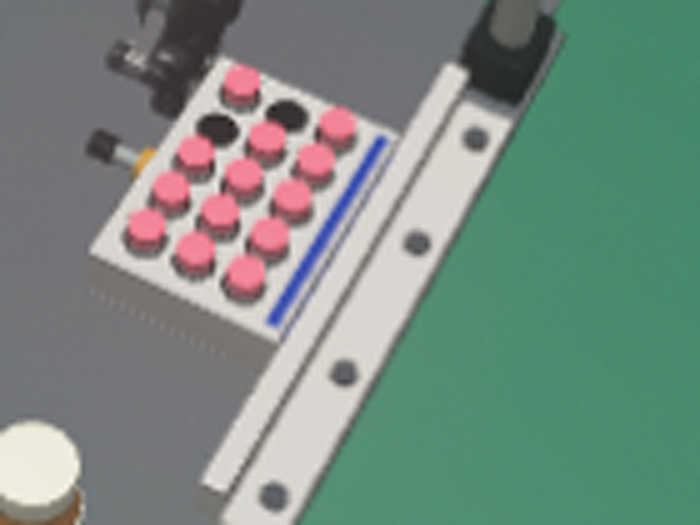

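>>> arm_command(deltas=[{"tx":0,"ty":0,"tz":-1.4,"spin":0,"claw":1},{"tx":0,"ty":0,"tz":-1.4,"spin":0,"claw":1},{"tx":-3.5,"ty":0,"tz":0,"spin":0,"claw":1},{"tx":-3.5,"ty":0,"tz":0,"spin":0,"claw":1},{"tx":0,"ty":-3.2,"tz":0,"spin":0,"claw":1},{"tx":0,"ty":-3.2,"tz":0,"spin":0,"claw":1},{"tx":0,"ty":-3.2,"tz":0,"spin":0,"claw":1},{"tx":0,"ty":0,"tz":0,"spin":0,"claw":1},{"tx":0,"ty":0,"tz":0,"spin":0,"claw":1}])

```text
time_s: 19.65
position: [0.5677, -0.0955, 0.0898]
tool_rot: [-0.07, 0.707, 0.053, 0.702]
contact_force: [0.1, 1.3, -0.7]
width: -0.0002
```

```bash
python3 snap.py 16 scene wrist
python3 - <<'E'
from bf import *
d=pickle.load(open("scene16.pkl","rb"))
im=cv2.resize(d["frame"][195:300,280:420,::-1],None,fx=5,fy=5,interpolation=cv2.INTER_CUBIC);cv2.imwrite("pics/c16.png",im)
plan([.5908,-.0921,.0172],D[2]+np.pi/2)
E
```

```text
tcp [ 0.5668 -0.0942  0.0894] tooly yaw 1.7476 t= 19.75
delta cm xyz [ 6.95 10.61 -4.85] spin deg -34.27 x axis [-0.006 -0.024 -1.   ]
tcp [ 0.5668 -0.0942  0.0894] tooly yaw 1.7476 t= 19.75
delta cm xyz [ 7.2  -0.05  2.47] spin deg 0.1 x axis [-0.006 -0.024 -1.   ]
```

View pics/c16.png

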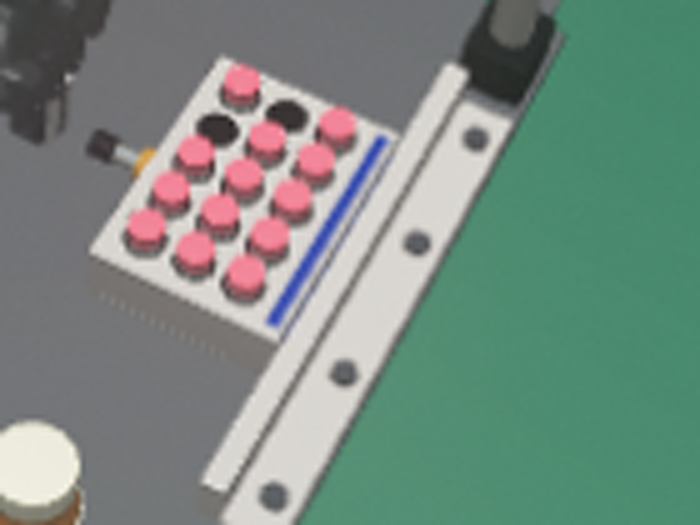

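View pics/wrist16.png

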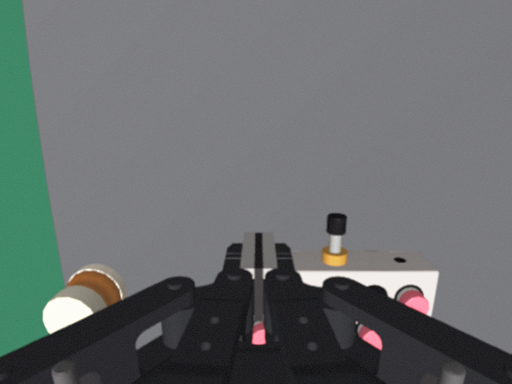

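>>> arm_command(deltas=[{"tx":3.6,"ty":0,"tz":0,"spin":0,"claw":1},{"tx":3.6,"ty":0,"tz":0,"spin":0,"claw":1},{"tx":0,"ty":0,"tz":0.8,"spin":0,"claw":1},{"tx":0,"ty":0,"tz":0.8,"spin":0,"claw":1},{"tx":0,"ty":0,"tz":0.5,"spin":0,"claw":1},{"tx":0,"ty":0,"tz":0.3,"spin":0,"claw":1},{"tx":0,"ty":0,"tz":0,"spin":0,"claw":1}])

```text
time_s: 20.45
position: [0.5911, -0.0928, 0.0192]
tool_rot: [-0.071, 0.707, 0.054, 0.702]
contact_force: [-3.4, 0.3, 1.1]
width: -0.0001
```

>>> arm_command(deltas=[{"tx":0,"ty":0,"tz":0.2,"spin":0,"claw":1},{"tx":0,"ty":0,"tz":0,"spin":0,"claw":1}])

```text
time_s: 20.65
position: [0.5911, -0.0926, 0.0182]
tool_rot: [-0.071, 0.708, 0.054, 0.7]
contact_force: [-5.1, -1.8, 3.2]
width: -0.0002
```

>>> arm_command(deltas=[{"tx":0,"ty":0,"tz":0.2,"spin":0,"claw":1},{"tx":0,"ty":0,"tz":0,"spin":0,"claw":1}])

```text
time_s: 20.85
position: [0.591, -0.0926, 0.0179]
tool_rot: [-0.071, 0.71, 0.054, 0.699]
contact_force: [-9.7, -1.9, 7.3]
width: 0.0
```

>>> arm_command(deltas=[{"tx":0,"ty":0,"tz":-1.5,"spin":0,"claw":1},{"tx":0,"ty":0,"tz":-1.5,"spin":0,"claw":1},{"tx":-4,"ty":0,"tz":0,"spin":0,"claw":1},{"tx":-4,"ty":0,"tz":0,"spin":0,"claw":1},{"tx":-4,"ty":0,"tz":0,"spin":0,"claw":1},{"tx":-4,"ty":0,"tz":0,"spin":0,"claw":1},{"tx":-3,"ty":-4,"tz":0,"spin":0,"claw":1},{"tx":-3,"ty":-4,"tz":0,"spin":0,"claw":1},{"tx":0,"ty":-4,"tz":0,"spin":0,"claw":1},{"tx":0,"ty":0,"tz":0,"spin":0,"claw":1},{"tx":0,"ty":0,"tz":0,"spin":0,"claw":1}])

```text
time_s: 21.95
position: [0.5873, -0.2107, 0.2411]
tool_rot: [-0.07, 0.707, 0.053, 0.702]
contact_force: [-0.2, 0.2, 1.1]
width: -0.0001
```

```bash
python3 snap.py 17 scene side wrist
python3 - <<'E'
from h import *
d=pickle.load(open("side17.pkl","rb"))
cv2.imwrite("pics/s17.png",cv2.resize(d["frame"][160:230,250:370,::-1],None,fx=6,fy=6,interpolation=cv2.INTER_CUBIC))
E
```

```text
tcp [ 0.5865 -0.2086  0.2397] tooly yaw 1.7482 t= 22.1
delta cm xyz [21.74 22.54 -4.6 ] spin deg -34.24 x axis [-0.007 -0.023 -1.   ]
```

View pics/wrist17.png

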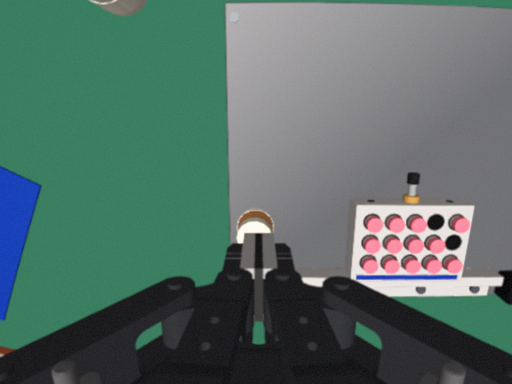

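View pics/s17.png

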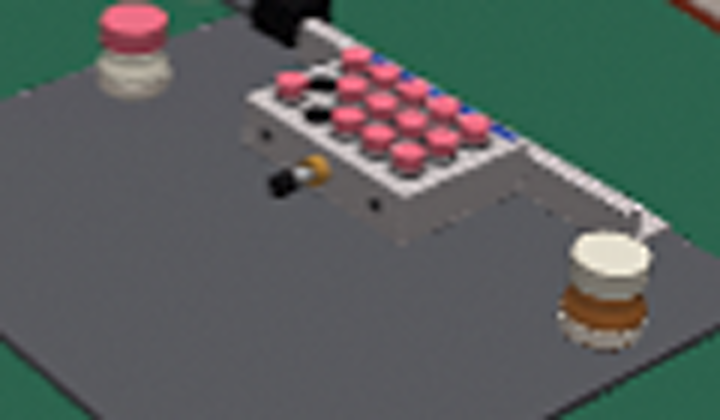

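View pics/scene17.png

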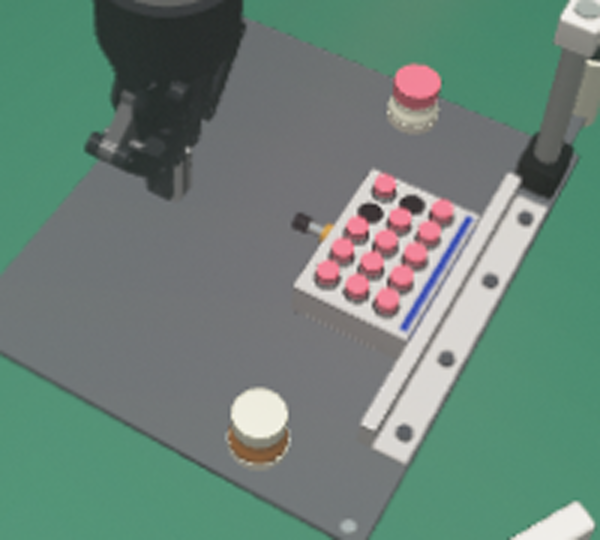

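Run:
```python
from bf import *
run(17,{"scene":([0,1,2,3],[[297,287],[373,169],[479,215],[406,334]]),"wrist":([0,1,2,3],[[356,203],[468,205],[466,281],[348,281]])},(.64,-.032,.175))
from rig import job
print(job.sign_off())
```

```text
[-3.  -1.  -1.4 -1.  -0.7 -0.3 -1.3  1.8 -0.3  1.2  7.  -0.1 -5.1  0.5
  1.1  0.8]
block world [ 0.6376 -0.034   0.1751] deck [0.0819 0.0063 0.0001] NR NL FL FR x [ 35.9  35.9 127.9 127.9] y [-58.7  71.3  71.3 -58.7]
TCP in block -0.0807 -0.163 z 0.2397 tooly-by 0.002 F [ 0.1 -0.4  0.2]
the job is handed in; nothing more can be done
None
```

I walked the block to the fence with the closed fingertips, pushing only on the near face: left, right, left, right, left, then a last light push on the right. I then backed off, lifted clear and handed the job in at about 22 s. The hand-in reports no verdict.

**What the last checks showed:**
- **Contact:** both near corners stopped dead against the fence, at about 8 to 11 N along the push. A line through the two fingertip positions there lies at 0.177 rad, against about 0.175 rad for the deck, so the face is square to within a few milliradians.
- **Position:** the final camera fit puts the block square in the deck frame (yaw 0.000). Both blue-striped corners read x ≈ 127.9 mm and y from -59 to +71 mm, well within the fence's length.
- **Jars:** both look undisturbed in the last pictures. The rinse bottle was away from all the motion, but the last pictures barely show it, so I did not check it separately.

**What disagreed:** in that last fit my wrist-camera corner picks were up to 7 px off, because I had two neighbouring corners slightly misplaced. The 127.9 mm is therefore good to only 2 to 3 mm. That is too coarse to prove the 3 mm limit by itself, so I relied on the hard stop at both corners.

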